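Load the bench shaker and hold its run lever level

ROBOT

A 7-joint arm with a two-finger parallel gripper is mounted at the origin on the work surface. World frame = base frame: x ahead of the robot, y to its left, z up, the work surface at z = 0. Lengths are in m, angles in rad, forces in N, time in s.
With the tool pointing down it reaches from about 0.425 to 1.025 m from the base axis. Payload 9.4 kg.
Tool frame: the origin (TCP) lies at the very end of the fingers, on their centre line; the grasp point (between the pads) lies 19 mm behind it; z points along the fingers, y is the line along which they close (so a half turn about z gives the same grasp; the last joint's range is limited). The gripper opens to 85 mm and grips with 20 to 120 N. Pads are 22 mm wide; open, the fingers measure 114 mm over their backs; the gripper's body (76 mm by 85 mm) begins 54 mm behind the grasp point. The pads swing forward as they close: fully open they stand 13 mm farther back than shut.
Start: joints at [1.195, 0.599, -0.003, 1.599, 0.002, 0.943, -0.08], TCP at [0.213, -0.693, 0.231] pointing down, gripper open.
Joint ranges: [-2.57, 2.57], [-0.35, 1.97], [-1.29, 1.29], [0.11, 2.56], [-1.05, 4.19], [0.11, 1.86], [-2.63, 2.63]. Speed limits (rad/s): [2.22, 2.22, 3.01, 3.01, 3.14, 3.14, 3.14].

INTERFACE

Orientations are given as a 3x3 rotation matrix whose columns are the frame's x, y, z axes.
In Python, from workcell import ctrl gives the robot as it stands.
- The arm moves only by the shell command python3 nudge.py [OPENING] [FORCE], which reads ROWS from standard input. ROWS is a JSON object whose key "deltas" holds a list of rows, 1 to 5 of them, each of 4 numbers: dx, dy, dz in m, then a turn about the tool's z in rad; each row is the pose to reach, as a shift and turn from the pose commanded when the command began, along the tool's axes at that moment; what a row does not reach only later rows make up. A row lasts 1/12 s, in which the tool goes at most 0.0417 m and 0.125 rad, less where a joint would pass 70% of its speed; a pose out of reach is approached as far as the arm can. OPENING is the opening from 0.0 (shut) to 1.0 (fully open), set as the command begins (- or left out keeps the last). The fingers move at their own pace and stop on an object; FORCE is the grip in N (left out, the last holds). Time passes only in rows, so rows that do not move let the fingers close. It prints the time, the measured TCP pose, the force, the opening and the grip force at its end. Input that does not fit is refused with a message, and nothing moves.
- ctrl.sense(): the state, without advancing time (a new reading comes with each control period).
- ctrl.get_image(name): name is "side" or "top"; returns a dict with "frame" (480x640x3 uint8, red, green, blue), "vfov" (degrees; the focal length in pixels is half the picture's height over the tangent of half this angle, whatever the lens; pixels are square), "cx", "cy" (the principal point, pixels), "R" (3x3) and "t" (3): a world point X has camera coordinates R X + t. Camera axes: x right, y down, z forward; pixel columns grow to the right and rows downward; lengths in m; the calibration is good to about 2 mm. A picture is of the moment at which its call begins. There is no depth.
- ctrl.finish_job(): hands the job in; it is judged then, once.
The state is a dict: "clock": time; "joints": joint angles; "qd": joint speeds; "joint_torque": joint torques, N m; "tool_pos": TCP position; "ee_rot": TCP orientation; "wrist_force": force on the tool from outside, world axes, zero at the start; "moment": the same for the moment, N m; "width": opening from 0.0 (shut) to 1.0 (fully open); "grasp_force": force on a finger pad.
Only numpy, scipy, OpenCV 4.12 (cv2) and the standard library are available. Lean on these libraries where they do the work, as an engineer would, in place of code of your own. Each camera call takes 0.05 s, during which the arm holds its last target. There are 200 camera calls.

TASK

Stand the square reagent canister and the wide black-lidded jar in the shaker's steel tray, one on each side of the amber bottle already in it, so that all three stand upright on the tray floor; set them down rather than dropping them, and leave the other bottle and jar on the bench where they are. Then press the sprung run lever of the hand control down with the gripper's fingertips until it lies level, half way through its travel, never down to its stop. The job finishes while you are still holding the lever level: do not let it go.

Things in the scene. Friction and masses are not known exactly. Their poses are not given: they have to be found in the camera images.
- canister: Square white reagent canister with a small black screw cap, loose, about 0.25 kg, upright on the bench: body 48 mm along its x, 60 mm along its y, 66 mm high; round cap 30 mm wide on top, 82 mm high in all. Origin: centre of its underside, z up.
- jar: Wide round white jar, loose, about 0.2 kg, upright on the bench: straight sides, 52 mm in diameter, 74 mm high, of which the top 18 mm is a black lid just as wide. Origin: centre of its underside, z up.
- bottle: Round amber bottle with a black cap, 46 mm in diameter, 90 mm high, standing loose near the middle of the shaker's tray; it stays in the tray (it may be nudged along). Origin: centre of its underside.
- tray_floor (a point): Centre of the inner floor of the shaker's open steel tray, 75 mm above the bench. The tray is fixed on the shaker (white box 160 x 240 mm, 57 mm high); its inside measures 62 mm along this frame's x and 178 mm along its y; walls 4 mm thick, their rims 29 mm above the tray floor. The three things stand in a row along y: 60 + 46 + 52 mm leaves 20 mm to spare in all. z up.
- tall_bottle: Slim amber bottle, 38 mm in diameter, 105 mm high, on the bench near the canister and jar; to be left alone. Origin: centre of its underside.
- small_jar: Small white jar, 36 mm in diameter, 45 mm high, on the bench near the canister and jar; to be left alone. Origin: centre of its underside.
- control: Hand control, fixed to the bench: base plate 190 x 75 mm, 8 mm thick, with a grey housing 74 mm high on its far end (from -25 to +48 mm along its x, 70 mm wide). From the housing the run lever reaches out along this frame's -x; its hinge axis runs along y through the point x = 0, y = 0, z = 60 mm. Origin on the bench under the hinge, z up.
- lever_pad (a point): Centre of the top face of the round black pad (34 mm in diameter, 12 mm thick) at the lever's free end, the place to press; 110 mm from the hinge. Its top is 82 mm above the bench when released, 66 mm when the lever is level, 50 mm at the stop. A thin steel index post stands just beyond the pad's end; its top is as high as the pad's top when the lever is level.
- lever (a joint): Angle of the run lever in rad: 0 released (sloping up by 0.15 rad towards the pad), 0.15 level (half way), 0.30 at its lower stop. A spring drives it back to 0; pressing on the pad takes about 4 N to start it, 7.5 N at level and 11 N at the stop.

How it is judged:
On the way, in this order (a step that is already met when the one before it is completed fails the run):
1. canister, jar and amber bottle all stand upright on the tray floor, the bottle between the other two, let go (x of canister in the frame of tray_floor between -0.012 and 0.012 m and y of canister in the frame of tray_floor between -0.069 and 0.069 m and z of canister in the frame of tray_floor between -0.005 and 0.005 m and angle between each of canister, jar, bottle's own z axis and vertical below 0.08 rad and linear speed of each of canister, jar, bottle below 0.03 m/s and contact force between the fingers and canister below 0.3 N and x of jar in the frame of tray_floor between -0.01 and 0.01 m and y of jar in the frame of tray_floor between -0.067 and 0.067 m and z of jar in the frame of tray_floor between -0.005 and 0.005 m and contact force between the fingers and jar below 0.3 N and x of bottle in the frame of tray_floor between -0.013 and 0.013 m and y of bottle in the frame of tray_floor between -0.07 and 0.07 m and z of bottle in the frame of tray_floor between -0.005 and 0.005 m and contact force between the fingers and bottle below 0.3 N and horizontal distance between canister and jar above 0.088 m), for 0.2 s.
2. the run lever is held level by the fingertips, within 0.05 rad, for a second (value of joint lever between 0.1 and 0.2 rad and velocity of joint lever between -0.05 and 0.05 rad/s and contact force between the fingers and control above 3 N and contact force between each of canister, jar, bottle, tall_bottle, small_jar and control below 0.3 N), for 1 s.
At the end, for the whole second after the job is handed in: Canister, jar and between them the bottle stand in the tray on its floor (height within 5 mm, tilt under 0.08 rad, canister and jar over 88 mm apart), at rest, let go; the lever is still, within 0.05 rad of level (joint 0.10 to 0.20), pressed by the fingers alone with over 3 N (all of step 1 and all of step 2); the arm keeps its last pose, push and grip.
It fails at once if the lever is pushed to its lower stop (joint above 0.27) (value of joint lever above 0.27 rad).
It fails at once if the slim bottle or the small jar on the bench is moved more than 30 mm (distance of any of tall_bottle, small_jar from where it was at the start of the episode above 0.03 m).
It fails at once if canister, jar or bottle is dropped (falls free faster than 0.7 m/s) ((linear speed of canister above 0.7 m/s and contact force between the fingers and canister below 0.1 N) or (linear speed of jar above 0.7 m/s and contact force between the fingers and jar below 0.1 N) or (linear speed of bottle above 0.7 m/s and contact force between the fingers and bottle below 0.1 N)).
It also fails if it takes over 72 s, if anything falls off the work surface, if the arm or the gripper's body presses on something with over 40 N, if the wrist force passes 120 N, or if a joint passes its speed limit or range.

## Working session

There is one attempt and no reset: what is moved stays moved. The work goes in short steps, Python scripts to look and compute and a shell command to move; the robot and the scene stay as the last step left them, time stands still between calls to the robot, and variables do not carry over. Pictures are saved under pics/ and viewed, at most 10 in all, crops included, and the job is handed in when it is done.

```bash
ls; mkdir -p pics; python3 - <<'E'
from workcell import ctrl
import cv2,numpy as np
s=ctrl.sense();print({k:np.round(v,3).tolist() for k,v in s.items()})
for n in("side","top"):
    d=ctrl.get_image(n);cv2.imwrite(f"pics/{n}0.png",d["frame"][:,:,::-1])
    print(n,d["vfov"],d["cx"],d["cy"],np.round(d["R"],4).tolist(),np.round(d["t"],4).tolist(),d.keys())
E
```

```text
nudge.py
pics
workcell.py
{'clock': 0.0, 'joints': [1.195, 0.6, -0.003, 1.6, 0.002, 0.943, -0.08], 'qd': [0.001, -0.002, -0.0, -0.002, 0.001, 0.001, -0.0], 'joint_torque': [-0.002, -77.646, 1.564, -25.801, 0.012, 0.009, -0.0], 'tool_pos': [0.213, -0.692, 0.23], 'ee_rot': [[0.956, 0.294, -0.001], [0.294, -0.956, 0.001], [-0.0, -0.002, -1.0]], 'wrist_force': [0.097, -0.911, 0.383], 'moment': [-0.002, -0.003, -0.064], 'grasp_force': 0.0, 'width': 0.995}
side 45.17701871581049 324.926606324612 235.7225719303428 [[-0.9637, -0.2667, -0.0125], [-0.1936, 0.7301, -0.6553], [0.1839, -0.6291, -0.7552]] [0.507, 0.1649, 0.8733] dict_keys(['frame', 'vfov', 'cx', 'cy', 'R', 't'])
top 51.4303421544154 312.06508680829324 239.50696370736355 [[0.0758, -0.9971, -0.002], [-0.974, -0.0737, -0.2144], [0.2137, 0.0182, -0.9767]] [-0.0852, 0.5551, 0.9667] dict_keys(['frame', 'vfov', 'cx', 'cy', 'R', 't'])
```

View pics/side0.png

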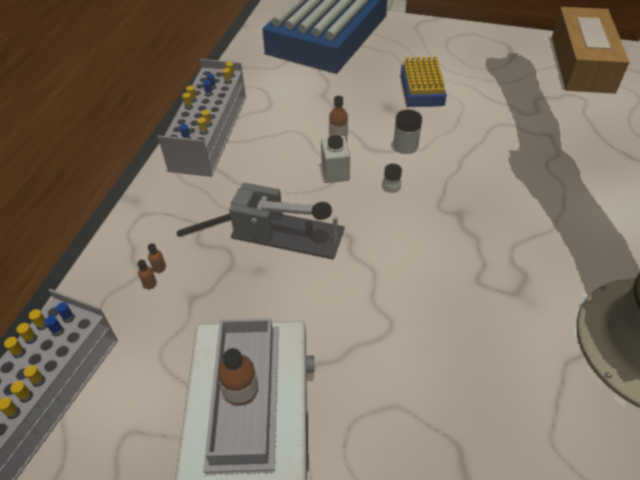

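View pics/top0.png

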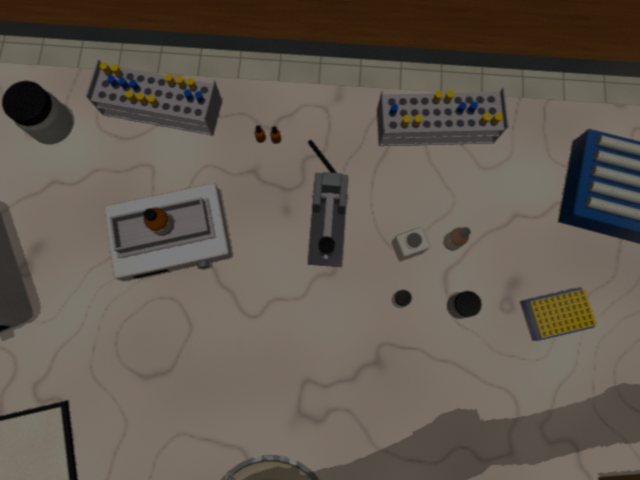

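The side view shows the canister at about (335,158), jar at (407,130), slim bottle at (339,118), small jar at (392,177), pad at (321,210), and the tray running (222,320)-(272,468) with the amber bottle at (237,375). In the top view the canister is at (413,242), jar at (467,304), pad at (326,245), and the tray at (112–212, 200–252) with the bottle at (155,218). I'll enlarge these for precise measurement.

```bash
python3 - <<'E'
import cv2,numpy as np
t=cv2.imread("pics/top0.png");s=cv2.imread("pics/side0.png")
def c(im,x,y,w,h,k):return cv2.resize(im[y:y+h,x:x+w],None,fx=k,fy=k,interpolation=cv2.INTER_CUBIC)
a=c(t,100,180,133,100,3);b=c(t,300,165,133,100,3);
d=c(t,385,220,133,100,3);e=c(s,300,90,133,100,3)
cv2.imwrite("pics/m1.png",np.clip(1.3*np.vstack([np.hstack([a,b]),np.hstack([d,e])]).astype(float),0,255).astype(np.uint8))
a=c(s,180,310,133,170,3);b=c(s,220,175,133,170,3);cv2.imwrite("pics/m2.png",np.hstack([a,b]))
E
```

```text
(no output)
```

View pics/m1.png

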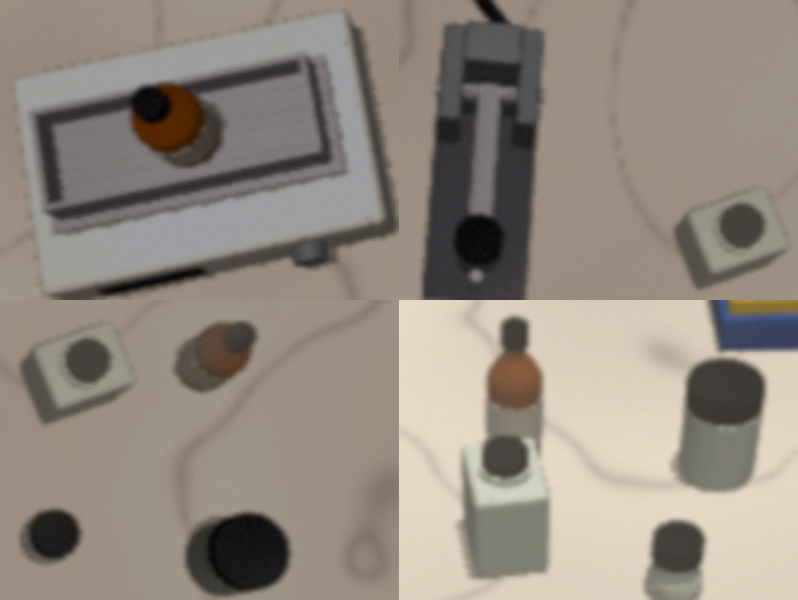

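View pics/m2.png

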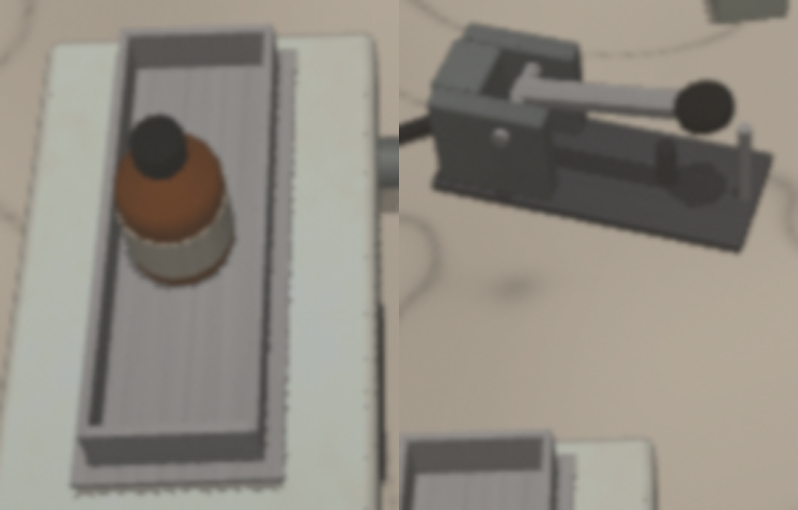

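The crops show clear cap and lid blobs, the tray rim corners, and the canister's top-face corners. In m1 panel d the canister corners are (22,350), (112,323), (133,381) and (42,402). The rim corners are at (122,30), (274,28), (265,432), (79,433) in m2, and (35,112), (308,55), (330,160), (50,215) in m1. Next I'll triangulate.

```bash
cat > h.py <<'E'
import cv2,numpy as np
from workcell import ctrl
def cam(n):
    d=ctrl.get_image(n);f=240/np.tan(np.radians(d["vfov"]/2))
    d["K"]=np.array([[f,0,d["cx"]],[0,f,d["cy"]],[0,0,1]]);return d
def ray(d,p):
    v=d["R"].T@np.linalg.inv(d["K"])@[p[0],p[1],1];return -d["R"].T@d["t"],v
def cast(d,p,z):
    c,v=ray(d,p);return c+v*(z-c[2])/v[2]
def tri(ds,ps):
    A=0;b=0;rs=[ray(d,p) for d,p in zip(ds,ps)]
    for c,v in rs:
        v=v/np.linalg.norm(v);M=np.eye(3)-np.outer(v,v);A=A+M;b=b+M@c
    X=np.linalg.solve(A,b);res=[np.linalg.norm(np.cross(X-c,v/np.linalg.norm(v))) for c,v in rs]
    return X,max(res)
def blob(d,x,y,thr,r=30):
    g=d["frame"].max(2)[y-r:y+r,x-r:x+r];m=(g<thr).astype(np.uint8)
    n,l,s,c=cv2.connectedComponentsWithStats(m,connectivity=4)
    k=l[r,r]
    return c[k]+[x-r,y-r],s[k][2:]
E
python3 - <<'E'
from h import *
np.set_printoptions(precision=4,suppress=True)
T=cam("top");S=cam("side");ds=(T,S)
for n,a,b in[("cancap",(414,240),(335,142)),("jarlid",(467,303),(408,120)),("botcap",(151,214),(233,359)),("pad",(327,246),(321,210)),("small",(402,298),(393,172))]:
    print(n,T["frame"][a[1],a[0]],S["frame"][b[1],b[0]])
    for th in(45,60,75,90):
        p,s=blob(T,*a,th);q,s2=blob(S,*b,th);print("  ",th,p,s,q,s2,*tri(ds,(p,q)))
R=lambda u,v:((u+.5)/3-.5,(v+.5)/3-.5)
t=[(35,112),(308,55),(330,160),(50,215)];s=[(79,433),(122,30),(274,28),(265,432)]
import itertools
tc=[np.add(R(*p),(100,180)) for p in t];sc=[np.add(R(*p),(180,310)) for p in s]
# side-corner order chosen to match the top view: try all cyclic shifts and directions
for o in ([0,1,2,3],[1,2,3,0],[2,3,0,1],[3,0,1,2]):
    r=[tri(ds,(tc[i],sc[o[i]])) for i in range(4)];print(o,[np.append(x,e).round(3).tolist() for x,e in r])
for d,c in((T,tc),(S,sc)):
    P=np.array([cast(d,p,.104)[:2] for p in c]);print(P,P.mean(0),np.linalg.norm(np.roll(P,-1,0)-P,axis=1))
c=[np.add(R(*p),(385,120)) for p in[(22,350),(112,323),(133,381),(42,402)]]
P=np.array([cast(T,p,.066)[:2] for p in c]);print("can",P,P.mean(0),np.linalg.norm(np.roll(P,-1,0)-P,axis=1),np.arctan2(*(P-np.roll(P,-1,0))[:,::-1].T))
E
```

```text
cancap [55 51 47] [55 52 47]
   45 [413.5 239.5] [  60   60 3600] [334.5 141.5] [  60   60 3600] [ 0.574  -0.2487  0.0734] 0.0014013407420042376
   60 [413.7323 239.7244] [ 13  13 127] [334.9365 141.9444] [ 13  12 126] [ 0.5737 -0.2495  0.0719] 0.001121761501112963
   75 [413.7115 239.6026] [ 15  14 156] [334.7961 141.8158] [ 14  13 152] [ 0.5739 -0.2494  0.0723] 0.0011575367818817323
   90 [413.8462 239.7912] [ 15  15 182] [334.8743 141.5792] [ 15  15 183] [ 0.5736 -0.2496  0.0727] 0.0013400176808556542
jarlid [18 16 16] [50 46 42]
   45 [464.7357 303.7946] [ 33  25 628] [407.5 119.5] [  60   60 3600] [ 0.4533 -0.3556  0.0678] 0.0025808093968415495
   60 [463.9929 304.338 ] [ 34  27 707] [408.2716 120.5986] [ 24  20 416] [ 0.4519 -0.3546  0.0663] 0.002164877670995373
   75 [463.8988 304.3276] [ 35  27 751] [408.0517 120.681 ] [ 25  22 464] [ 0.4521 -0.3544  0.0661] 0.0023478034405683863
   90 [463.7684 304.381 ] [ 35  28 790] [406.3413 123.4676] [ 28  40 586] [ 0.454  -0.3569  0.0567] 0.003373048100789075
botcap [11 11 13] [51 50 47]
   45 [144.7158 214.847 ] [ 36  12 183] [232.5 35
[... 1673 characters left out ...]
8, 0.027], [0.536, 0.355, 0.086, 0.036]]
[2, 3, 0, 1] [[0.512, 0.277, 0.286, 0.011], [0.618, 0.25, -0.141, 0.07], [0.656, 0.251, -0.27, 0.026], [0.511, 0.281, 0.273, 0.042]]
[3, 0, 1, 2] [[0.528, 0.348, 0.123, 0.033], [0.693, 0.265, -0.229, 0.022], [0.591, 0.174, 0.081, 0.038], [0.487, 0.27, 0.274, 0.017]]
[[0.566  0.3584]
 [0.6188 0.1824]
 [0.5482 0.1591]
 [0.4977 0.3373]] [0.5577 0.2593] [0.1837 0.0744 0.1852 0.0714]
[[0.567  0.3648]
 [0.6209 0.1895]
 [0.5542 0.1705]
 [0.4976 0.3456]] [0.5599 0.2676] [0.1834 0.0694 0.1839 0.072 ]
can [[ 0.5777 -0.206 ]
 [ 0.6013 -0.2668]
 [ 0.5617 -0.2822]
 [ 0.5425 -0.2211]] [ 0.5708 -0.244 ] [0.0652 0.0425 0.0641 0.0382] [ 1.9418  0.3713 -1.2665 -2.7374]
```

```bash
python3 - <<'E'
import cv2,numpy as np
t=cv2.imread("pics/top0.png")
im=cv2.resize(t[186:186+75,103:203+17],None,fx=6.5,fy=6.5,interpolation=cv2.INTER_CUBIC)
im=np.clip(1.6*im.astype(float),0,255).astype(np.uint8);print(im.shape)
cv2.imwrite("pics/m3.png",im)
E
python3 - <<'E'
from h import *
np.set_printoptions(precision=4,suppress=True)
T=cam("top");S=cam("side");ds=(T,S)
for n,a,b,st in[("jarlid",(467,303),(408,120),60),("botcap",(151,214),(233,359),55),("pad",(327,246),(321,210),60),("small",(402,298),(393,172),60)]:
    q,s2=blob(S,*b,st)
    for th in(20,26,32,38):
        p,s=blob(T,*a,th);print(n,th,p,s,q,s2,*tri(ds,(p,q)))
print(cast(S,blob(S,408,120,65)[0],.065),cast(T,blob(T,467,303,26)[0],.065))
# canister top+sides masks: bright, not bench-coloured
for d,x,y in((T,413,242),(S,335,155)):
    print(d["frame"][y-14:y+20:4,x-24:x+25:4].min(2))
E
```

```text
(488, 760, 3)
jarlid 20 [465.7634 301.2789] [ 26  23 355] [408.2518 120.5779] [ 24  20 417] [ 0.4554 -0.3589  0.0633] 0.0009363040908328253
jarlid 26 [466.4859 303.4378] [ 26  24 498] [408.2518 120.5779] [ 24  20 417] [ 0.4536 -0.3609  0.0615] 0.0011653126970080456
jarlid 32 [466.4181 303.5665] [ 27  25 519] [408.2518 120.5779] [ 24  20 417] [ 0.4534 -0.3608  0.0616] 0.0012967291213073979
jarlid 38 [466.1832 303.5861] [ 29  25 546] [408.2518 120.5779] [ 24  20 417] [ 0.4533 -0.3601  0.0621] 0.0013288140335625243
botcap 20 [149.8723 214.4787] [12 10 94] [232.3716 359.0651] [ 18  19 261] [0.5657 0.2652 0.1528] 0.0008048174729454002
botcap 26 [149.934  214.3774] [ 13  12 106] [232.3716 359.0651] [ 18  19 261] [0.5658 0.2651 0.1527] 0.0007105734165219909
botcap 32 [149.9237 214.4576] [ 14  12 118] [232.3716 359.0651] [ 18  19 261] [0.5657 0.2651 0.1527] 0.0007861425043661725
botcap 38 [149.7874 214.5118] [ 15  12 127] [232.3716 359.0651] [ 18  19 261] [0.5656 0.2653 0.153 ] 0.0008339919962648835
pad 20 [326.102  244.9031] [ 15  15 196] [321.2634 210.4777] [ 19  16 224] [ 0.5499 -0.0724  
[... 1242 characters left out ...]
8 107  87  91 102 104  92  93 102 104]
 [ 99  96  55  61 108 106  95  68  60  96 103 102 103]
 [ 99  99  66  57  69  59  70  96 101 102 103 103 103]
 [ 99  99  95  67  91  99 100 101 101 103 103 104 103]]
[[143 152 147 143 109  48  48  48 115 130 152 151 142]
 [138 149 147 133 113  45  47  45 119 140 152 152 149]
 [147 142 148 110 121 111  78 111 130 142 152 152 152]
 [150 146 140  85 147 146 142 147 148 147 149 151 152]
 [151 150 145  75 139 134 129 118 111  96 146 151 151]
 [150 150 149  73  88  89  89  89  87  89 146 150 150]
 [150 150 119  74  88  88  89  89  90  89 145 149 149]
 [149 148 139  80  88  90  90  89  90  89 144 148 149]
 [148 148 145  91  87  88  89  89  88  88 144 147 148]]
```

View pics/m3.png

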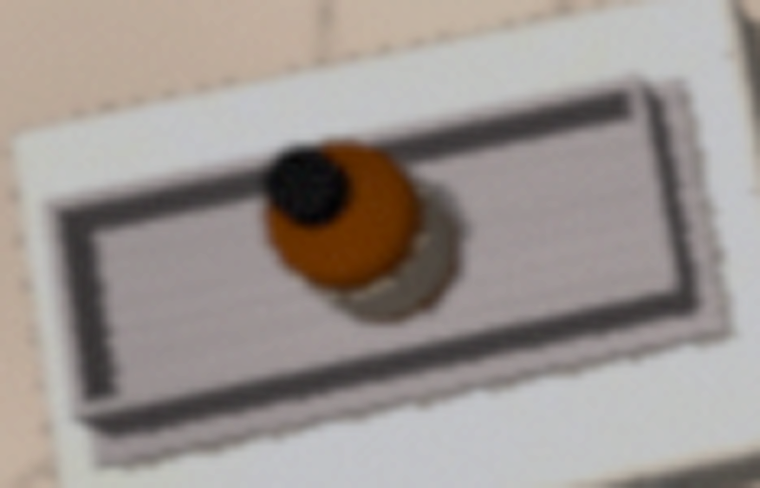

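The enlarged top view shows the rim's outer corners at (50,207), (643,80), (678,291) and (80,412). The dark bands on the right and bottom are the outer wall faces, which I had wrongly included before.

```bash
python3 - <<'E'
from h import *
np.set_printoptions(precision=4,suppress=True)
T=cam("top");S=cam("side");ds=(T,S)
tc=[((u+.5)/6.5+102.5,(v+.5)/6.5+185.5) for u,v in[(50,207),(643,80),(678,291),(80,412)]]
sc=[((u+.5)/3+179.5,(v+.5)/3+309.5) for u,v in[(79,433),(122,30),(274,28),(265,432)]]
X=[tri(ds,p) for p in zip(tc,sc)];print(*[np.append(*x) for x in X],sep="\n");print("mean",np.mean([x[0] for x in X],0))
for d,c in((T,tc),(S,sc)):
    P=np.array([cast(d,p,.104)[:2] for p in c]);D=np.roll(P,-1,0)-P;print(P.mean(0),np.linalg.norm(D,axis=1),np.degrees(np.arctan2(D[:,1],D[:,0])))
P=0.5*sum(np.array([cast(d,p,.104)[:2] for p in c]) for d,c in((T,tc),(S,sc)))
c=P.mean(0);D=P[0]-P[1]+P[3]-P[2];yw=np.arctan2(D[1],D[0])-np.pi/2;R=np.array([[np.cos(yw),-np.sin(yw)],[np.sin(yw),np.cos(yw)]])
print("tray",c,"yaw deg",np.degrees(yw))
for q in([.5657,.2652],):print("bottle in tray",R.T@(np.array(q)-c))
for y in(-.058,.058,-.062,.062,0):print(y,c+R@[0,y])
# canister: side-view top-face corners and front face
f=[((u+.5)/3+299.5,(v+.5)/3+89.5) for u,v in[(462-399,448-300),(540-399,440-300),(548-399,500-300),(470-399,515-300)]]
P=np.array([cast(S,p,.066)[:2] for p in f]);D=np.roll(P,-1,0)-P;print("can side",P.mean(0),np.linalg.norm(D,axis=1),np.degrees(np.arctan2(D[:,1],D[:,0])))
# base edge of pad->lever direction : hinge/lever root vs pad in top view
a=cast(T,((490-399+.5)/3+299.5,(110+.5)/3+164.5),.07);b=cast(T,((479-399+.5)/3+299.5,(240.5)/3+164.5),.08);print("lever dir",a,b,np.degrees(np.arctan2(*(b-a)[1::-1])))
E
```

```text
[0.5675 0.3631 0.0983 0.0012]
[0.6221 0.186  0.0975 0.0013]
[0.5553 0.1668 0.0976 0.0007]
[0.5012 0.3434 0.0974 0.0021]
mean [0.5615 0.2648 0.0977]
[0.5598 0.2626] [0.1843 0.0684 0.1829 0.0657] [ -72.9669 -163.9719  106.1777   17.2234]
[0.5599 0.2676] [0.1834 0.0694 0.1839 0.072 ] [ -72.9205 -164.1043  107.895    15.5117]
tray [0.5599 0.2651] yaw deg 17.047486646521136
bottle in tray [ 0.0056 -0.0016]
-0.058 [0.5769 0.2097]
0.058 [0.5429 0.3206]
-0.062 [0.578  0.2059]
0.062 [0.5417 0.3244]
0 [0.5599 0.2651]
can side [ 0.572  -0.2396] [0.0501 0.0576 0.0497 0.0636] [-156.3436  108.9511   30.7276  -69.8539]
lever dir [ 0.6414 -0.0741  0.07  ] [ 0.5471 -0.0728  0.08  ] 179.21278723329664
```

```bash
cat >> h.py <<'E'
def togo(x,y,z,yaw):
    """remaining shift in tool axes, and turn so that tool y points at yaw (deg, mod 180)"""
    s=ctrl.sense();R=np.array(s["ee_rot"]);d=R.T@(np.array([x,y,z])-s["tool_pos"])
    a=np.degrees(np.arctan2(R[1,1],R[0,1]));e=(yaw-a+90)%180-90
    print("t",round(s["clock"],2),"togo",d.round(4),"turn",round(-np.radians(e),3),"q",np.round(s["joints"],2),"F",np.round(s["wrist_force"],1))
E
echo '{"deltas":[[0.032,-0.021,0,0],[0.063,-0.042,0,0],[0.095,-0.064,0,0],[0.127,-0.085,0,0],[0.158,-0.106,0,0]]}' | python3 nudge.py 1.0 40
echo '{"deltas":[[0.032,-0.021,0,0],[0.063,-0.042,0,0],[0.095,-0.064,0,0],[0.127,-0.085,0,0],[0.158,-0.106,0,0]]}' | python3 nudge.py
echo '{"deltas":[[0.032,-0.021,0,0],[0.063,-0.042,0,0],[0.095,-0.064,0,0],[0.127,-0.085,0,0],[0.158,-0.106,0,0]]}' | python3 nudge.py
echo '{"deltas":[[0,0,0,-0.12],[0,0,0,-0.24],[0,0,0,-0.36],[0,0,0,-0.48],[0,0,0,-0.6]]}' | python3 nudge.py
echo '{"deltas":[[0,0,0,-0.12],[0,0,0,-0.24],[0,0,0,-0.36],[0,0,0,-0.48],[0,0,0,-0.6]]}' | python3 nudge.py
python3 -c "from h import *;togo(.5735,-.249,.2,19.5)"
```

```text
clock: 0.82
tool_pos: [0.3342, -0.5435, 0.2314]
ee_rot: [[0.956, 0.294, 0.0], [0.294, -0.956, -0.0], [0.0, 0.0, -1.0]]
wrist_force: [0.2, -0.4, -0.6]
width: 1.001
grasp_force: 0.0
clock: 1.23
tool_pos: [0.4541, -0.3956, 0.2315]
ee_rot: [[0.956, 0.295, 0.0], [0.295, -0.956, -0.0], [0.0, 0.0, -1.0]]
wrist_force: [0.1, -0.5, 0.4]
width: 1.0
grasp_force: 0.0
clock: 1.65
tool_pos: [0.5739, -0.2477, 0.2315]
ee_rot: [[0.956, 0.295, 0.0], [0.295, -0.956, -0.0], [0.0, 0.0, -1.0]]
wrist_force: [0.4, -0.4, 0.0]
width: 1.002
grasp_force: 0.0
clock: 2.07
tool_pos: [0.5729, -0.2493, 0.2313]
ee_rot: [[0.618, 0.787, 0.0], [0.787, -0.618, -0.0], [-0.0, 0.0, -1.0]]
wrist_force: [0.7, 0.2, 0.6]
width: 0.995
grasp_force: 0.0
clock: 2.48
tool_pos: [0.5727, -0.2495, 0.2314]
ee_rot: [[0.066, 0.998, 0.0], [0.998, -0.066, -0.0], [-0.0, 0.0, -1.0]]
wrist_force: [-0.3, 1.0, 0.7]
width: 1.005
grasp_force: 0.0
t 2.48 togo [0.0006 0.0007 0.0314] turn -0.407 q [ 0.57  0.5  -0.36  1.82  0.23  0.86  0.03] F [-0.3  1.   0.7]
```

```bash

echo '{"deltas":[[0,0,0.02,-0.12],[0,0,0.05,-0.24],[0,0,0.08,-0.36],[0,0,0.11,-0.407],[0,0,0.11,-0.407]]}' | python3 nudge.py | tail -0
python3 - <<'E'
from h import *
togo(.5735,-.249,.034,19.5)
s=ctrl.sense();R=np.array(s["ee_rot"]);o=[]
for n,(x,y) in (("top",(345,190)),("side",(270,80))):
    d=cam(n);im=d["frame"][:,:,::-1].copy()
    c=cv2.resize(im[y:y+110,x:x+133],None,fx=3,fy=3,interpolation=cv2.INTER_CUBIC)
    for k in(-.0425,0,.0425):
        p=d["K"]@(d["R"]@(s["tool_pos"]+R@[0,k,-.008])+d["t"]);p=p[:2]/p[2]
        cv2.circle(c,tuple(int(v) for v in (p-[x,y])*3+1),3,(0,0,255),1)
    o.append(c)
cv2.imwrite("pics/g1.png",np.hstack(o))
E
```

```text
t 2.9 togo [-0.0017  0.004   0.0822] turn -0.003 q [ 0.59  0.65 -0.41  1.91  0.4   0.67  0.28] F [-1.   0.2 -0. ]Exception ignored on flushing sys.stdout:
BrokenPipeError: [Errno 32] Broken pipe
```

View pics/g1.png

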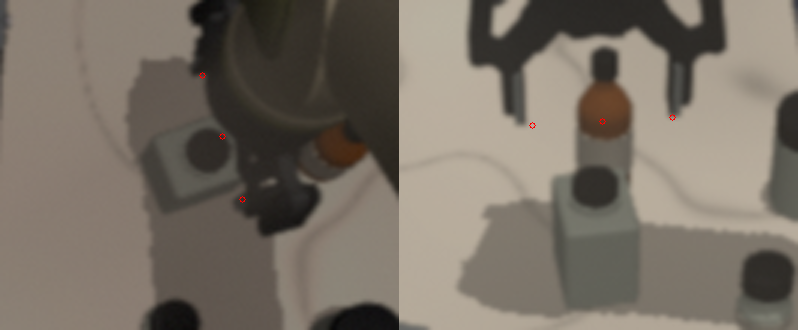

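The picture shows the open fingers in the side view at (518,122) and (680,115), with the canister centred below them and square to the closing line. The projected fingertip marks agree to about 1 px, so I'll descend and grip.

```bash

echo '{"deltas":[[-0.001,0.003,0.025,0],[-0.001,0.003,0.055,0],[-0.001,0.003,0.082,0],[-0.001,0.003,0.082,0]]}' | python3 nudge.py >/dev/null
python3 -c "from h import *;togo(.5735,-.249,.034,19.5)"
echo '{"deltas":[[0,0,0,0],[0,0,0,0],[0,0,0,0],[0,0,0,0],[0,0,0,0]]}' | python3 nudge.py 0.4 40
echo '{"deltas":[[0,0,0,0],[0,0,0,0],[0,0,0,0],[0,0,0,0]]}' | python3 nudge.py
```

```text
t 3.33 togo [ 0.0006 -0.0015  0.0034] turn -0.007 q [ 0.54  0.76 -0.33  1.94  0.47  0.52  0.21] F [-0.5  0.5  0.2]
clock: 3.75
tool_pos: [0.5771, -0.25, 0.042]
ee_rot: [[-0.328, 0.945, 0.003], [0.945, 0.328, -0.002], [-0.003, 0.002, -1.0]]
wrist_force: [-1.3, -0.9, 8.4]
width: 0.558
grasp_force: 39.5
clock: 4.08
tool_pos: [0.5771, -0.25, 0.042]
ee_rot: [[-0.328, 0.945, 0.003], [0.945, 0.328, -0.002], [-0.003, 0.002, -1.0]]
wrist_force: [-1.4, 0.5, 8.9]
width: 0.56
grasp_force: 39.5
```

```bash

echo '{"deltas":[[0,0,-0.03,0],[0,0,-0.07,0],[0,0,-0.11,0],[0,0,-0.15,0],[0,0,-0.19,0]]}' | python3 nudge.py - 50|grep -v rot
echo '{"deltas":[[0.03,0.008,-0.01,0],[0.066,0.018,-0.01,0],[0.102,0.028,-0.01,0],[0.138,0.039,-0.01,0],[0.175,0.049,-0.01,0]]}' | python3 nudge.py |grep -v rot
echo '{"deltas":[[0.036,0.010,0,0],[0.073,0.020,0,0],[0.110,0.031,0,0],[0.146,0.041,0,0],[0.183,0.052,0,0]]}' | python3 nudge.py |grep -v rot
echo '{"deltas":[[0.036,0.010,0,0],[0.073,0.020,0,0],[0.110,0.031,0,0],[0.146,0.041,0,0],[0.17,0.048,0,0]]}' | python3 nudge.py |grep -v rot
python3 -c "from h import *;togo(.5442,.3181,.22,17)"
```

```text
clock: 4.5
tool_pos: [0.5756, -0.2493, 0.2328]
wrist_force: [-0.2, -1.1, -2.2]
width: 0.555
grasp_force: 52.9
clock: 4.92
tool_pos: [0.5644, -0.0667, 0.2411]
wrist_force: [0.2, 1.0, -2.4]
width: 0.557
grasp_force: 52.9
clock: 5.33
tool_pos: [0.5532, 0.1234, 0.2409]
wrist_force: [0.2, 0.2, -1.5]
width: 0.553
grasp_force: 52.9
clock: 5.75
tool_pos: [0.5419, 0.3026, 0.2411]
wrist_force: [0.5, 0.3, -1.6]
width: 0.557
grasp_force: 52.9
t 5.75 togo [0.0138 0.0073 0.0212] turn 0.041 q [-0.25  0.51 -0.52  1.82  0.31  0.9  -0.57] F [ 0.5  0.3 -1.6]
```

```bash

echo '{"deltas":[[0.014,0.007,0.02,0.041],[0.014,0.007,0.055,0.041],[0.014,0.007,0.068,0.041],[0.014,0.007,0.068,0.041]]}' | python3 nudge.py |grep -v rot
python3 - <<'E'
from h import *
togo(.5442,.3181,.117,17)
o=[]
for n,(x,y) in (("top",(85,170)),("side",(160,330))):
    d=cam(n);o.append(cv2.resize(d["frame"][y:y+130,x:x+130,::-1],None,fx=3,fy=3,interpolation=cv2.INTER_CUBIC))
    cv2.imwrite(f"pics/raw_{n}2.png",d["frame"][:,:,::-1])
cv2.imwrite("pics/g2.png",np.hstack(o))
E
```

```text
clock: 6.08
tool_pos: [0.5435, 0.3121, 0.169]
wrist_force: [0.3, -0.7, -2.5]
width: 0.556
grasp_force: 52.8
t 6.08 togo [0.0057 0.0026 0.052 ] turn -0.002 q [-0.3   0.59 -0.47  1.86  0.37  0.78 -0.67] F [ 0.3 -0.7 -2.5]
```

View pics/g2.png

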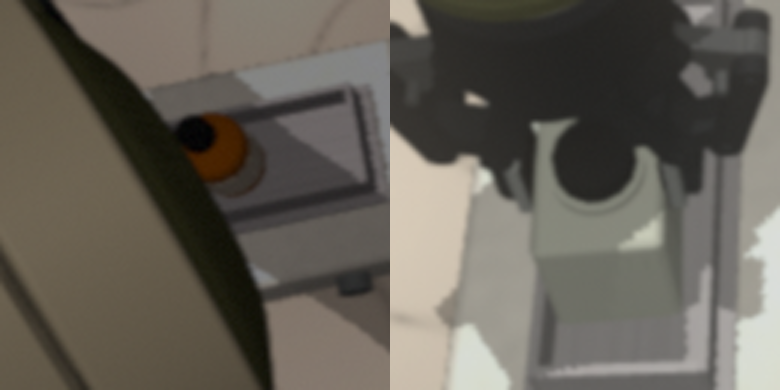

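The side view shows the held canister square to the tray, with its lower +y edge running from about (550,315) to (680,320) in the panel. Its corners stay inside the rim line. I'll cast that edge into the tray frame using the same camera.

```bash
python3 - <<'E'
from h import *
S=cam("side");yw=np.radians(17.05);R=np.array([[np.cos(yw),-np.sin(yw)],[np.sin(yw),np.cos(yw)]])
c=np.array([.5599,.2676])
for u,v,z in[(550,315,.127),(680,320,.127),(535,252,.193),(665,250,.193)]:
    p=cast(S,(160+(u-389.5)/3-.5,330+(v+.5)/3-.5),z);print(R.T@(p[:2]-c))
togo(.5442,.3181,.117,17)
t=ctrl.sense()["tool_pos"][:2];print("tcp in tray",R.T@(t-np.array([.5605,.265])),R.T@(t-c))
E
```

```text
[0.02489574 0.07759447]
[-0.02490267  0.0811608 ]
[0.01926626 0.08176838]
[-0.02644916  0.08254773]
t 6.23 togo [ 0.005  -0.0003  0.0559] turn -0.004 q [-0.3   0.59 -0.47  1.86  0.37  0.78 -0.67] F [ 0.  -0.1 -1.7]
tcp in tray [0.00014669 0.05051607] [-4.20122461e-05  4.78544181e-02]
```

```bash

echo '{"deltas":[[0.005,0,0,0],[0.005,0,0.01,0],[0.005,0,0.02,0],[0.005,0,0.028,0],[0.005,0,0.028,0]]}' | python3 nudge.py |grep -v rot
echo '{"deltas":[[0,0,0.008,0],[0,0,0.016,0],[0,0,0.022,0],[0,0,0.022,0]]}' | python3 nudge.py |grep -v rot
python3 -c "from h import *;togo(.5442,.3181,.117,17)"
```

```text
clock: 6.65
tool_pos: [0.5441, 0.3182, 0.1424]
wrist_force: [1.1, 0.8, 0.8]
width: 0.554
grasp_force: 51.1
clock: 6.98
tool_pos: [0.547, 0.3103, 0.1228]
wrist_force: [2.2, -25.3, 31.5]
width: 0.555
grasp_force: 75.9
t 6.98 togo [ 0.0083 -0.0005  0.0057] turn -0.009 q [-0.33  0.65 -0.42  1.9   0.42  0.69 -0.72] F [  2.2 -25.3  31.5]
```

```bash

echo '{"deltas":[[0,0,-0.01,0],[0,0,-0.02,0],[0,0,-0.02,0]]}' | python3 nudge.py |grep -v rot
python3 - <<'E'
from h import *
togo(.5442,.3181,.117,17)
o=[]
for n,(x,y) in (("top",(85,170)),("side",(160,330))):
    d=cam(n);o.append(cv2.resize(d["frame"][y:y+130,x:x+130,::-1],None,fx=3,fy=3,interpolation=cv2.INTER_CUBIC))
cv2.imwrite("pics/g3.png",np.hstack(o))
E
```

```text
clock: 7.23
tool_pos: [0.5441, 0.3195, 0.1427]
wrist_force: [0.3, 0.4, -1.6]
width: 0.55
grasp_force: 71.5
t 7.23 togo [-0.0014 -0.0003  0.0257] turn -0.002 q [-0.32  0.63 -0.45  1.88  0.4   0.72 -0.71] F [ 0.3  0.4 -1.6]
```

View pics/g3.png

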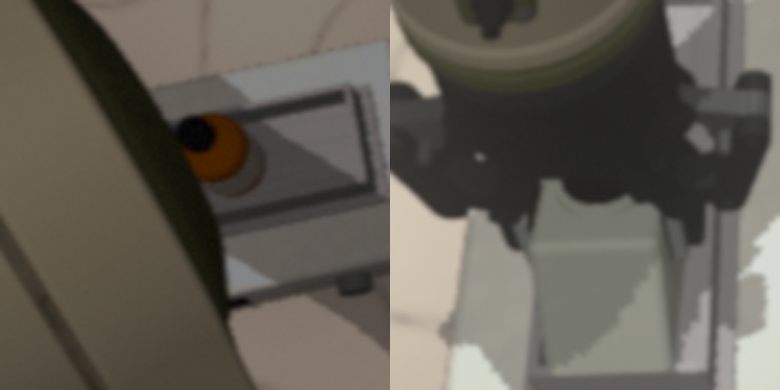

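The canister's lower +y edge overlaps the rim's inner edge (panel v≈372), so it caught on the end wall. The bottle is untouched at (215,145). I'll shift 5 mm toward the bottle, which gently nudges it, and go down again.

```bash

echo '{"deltas":[[-0.002,0,0,0],[-0.004,0,0,0],[-0.006,0,0,0],[-0.006,0,0.004,0],[-0.006,0,0.008,0]]}' | python3 nudge.py |grep -v rot
echo '{"deltas":[[0,0,0.004,0],[0,0,0.008,0],[0,0,0.008,0]]}' | python3 nudge.py |grep -v rot
python3 -c "from h import *;togo(.5442,.3181,.117,17)"
```

```text
clock: 7.75
tool_pos: [0.5454, 0.3126, 0.1328]
wrist_force: [0.8, 1.1, -2.7]
width: 0.55
grasp_force: 71.5
clock: 8.0
tool_pos: [0.5453, 0.3128, 0.1246]
wrist_force: [0.1, -0.3, -1.5]
width: 0.557
grasp_force: 71.7
t 8.0 togo [0.0054 0.0005 0.0076] turn -0.003 q [-0.32  0.65 -0.44  1.9   0.41  0.69 -0.71] F [ 0.1 -0.3 -1.5]
```

```bash

echo '{"deltas":[[0,0,0.003,0],[0,0,0.006,0],[0,0,0.006,0]]}' | python3 nudge.py |grep -v rot
echo '{"deltas":[[0,0,0.002,0],[0,0,0.003,0],[0,0,0.003,0]]}' | python3 nudge.py |grep -v rot
```

```text
clock: 8.25
tool_pos: [0.546, 0.3108, 0.1211]
wrist_force: [-3.0, -10.5, 20.9]
width: 0.554
grasp_force: 77.1
clock: 8.5
tool_pos: [0.5463, 0.3096, 0.1188]
wrist_force: [-4.5, -15.8, 29.5]
width: 0.549
grasp_force: 80.0
```

```bash

echo '{"deltas":[[0,0,0,0],[0,0,0,0],[0,0,0,0]]}' | python3 nudge.py - 20|grep -v rot
echo '{"deltas":[[0,0,0.001,0],[0,0,0.002,0],[0,0,0.002,0]]}' | python3 nudge.py |grep -v rot
python3 - <<'E'
from h import *
d=cam("side");x,y=160,330
a=cv2.resize(d["frame"][y:y+130,x:x+130,::-1],None,fx=4,fy=4,interpolation=cv2.INTER_CUBIC)
cv2.imwrite("pics/g4.png",a)
E
```

```text
clock: 8.75
tool_pos: [0.5463, 0.3095, 0.1188]
wrist_force: [-4.6, -15.3, 29.4]
width: 0.555
grasp_force: 80.0
clock: 9.0
tool_pos: [0.5467, 0.3084, 0.1167]
wrist_force: [-3.5, -18.6, 30.3]
width: 0.553
grasp_force: 81.3
```

View pics/g4.png

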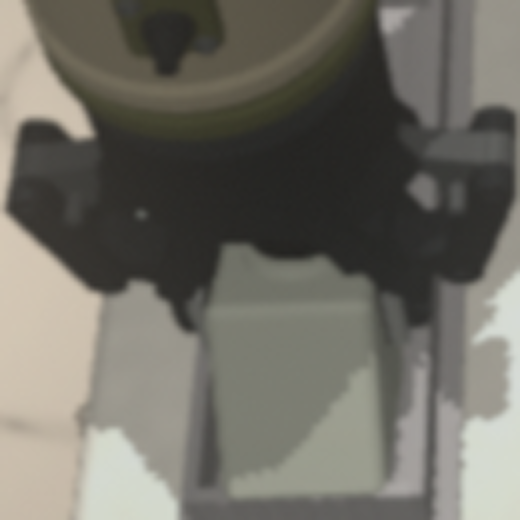

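The canister's front face now runs down behind the end rim, with its top edge at v≈305 in the 4x crop and its sides inside the tray walls. I'll check its tilt numerically.

```bash
python3 - <<'E'
from h import *
S=cam("side");yw=np.radians(17.05);R=np.array([[np.cos(yw),-np.sin(yw)],[np.sin(yw),np.cos(yw)]])
c=np.array([.5599,.2676])
for z in(.135,.141,.147):
  for u,v in[(210,310),(375,300)]:
    p=cast(S,(160+(u+.5)/4-.5,330+(v+.5)/4-.5),z);print(z,R.T@(p[:2]-c))
p=cast(S,(160+(220)/4-.5,330+(492)/4-.5),.104);print("rim line",R.T@(p[:2]-c))
s=ctrl.sense();print("tcp in tray",R.T@(s["tool_pos"][:2]-np.array([.5605,.265])),s["wrist_force"].round(1),s["moment"].round(2))
E
```

```text
0.135 [0.02759926 0.04790278]
0.135 [-0.02050967  0.04641944]
0.141 [0.02636197 0.05066695]
0.141 [-0.02129519  0.04919754]
0.147 [0.02512468 0.05343113]
0.147 [-0.02208072  0.05197564]
rim line [0.02562853 0.08944504]
tcp in tray [-0.00053903  0.04550441] [ -2.3 -17.7  30.2] [-2.96  1.15  0.34]
```

The numbers show the canister has pivoted about 45° in the fingers: its +y bottom edge caught the rim, and the pads hold it near its top. I'll lift it out and square it up by pushing its face against the shaker's fixed side. Then I'll set it on the bench and regrasp lower.

```bash

echo '{"deltas":[[0,0,-0.03,0],[0,0,-0.07,0],[0,0,-0.10,0],[0,0,-0.13,0],[0,0,-0.13,0]]}' | python3 nudge.py |grep -v rot
echo '{"deltas":[[-0.036,-0.006,0,0],[-0.072,-0.012,0,0],[-0.108,-0.018,0,0],[-0.144,-0.024,0,0],[-0.18,-0.03,0,0]]}' | python3 nudge.py |grep -v rot
python3 - <<'E'
from h import *
togo(.5824,.0573,.25,17)
x,y=220,190
for n,(x,y) in (("side",(220,150)),):
    d=cam(n);cv2.imwrite("pics/side_tilt.png",d["frame"][:,:,::-1])
E
```

```text
clock: 9.52
tool_pos: [0.5472, 0.3149, 0.2504]
wrist_force: [0.3, 0.2, -1.5]
width: 0.551
grasp_force: 77.4
clock: 9.93
tool_pos: [0.5684, 0.1302, 0.2436]
wrist_force: [0.4, -1.0, -2.5]
width: 0.555
grasp_force: 77.4
t 9.93 togo [-0.0738 -0.0078 -0.0064] turn -0.002 q [ 0.04  0.46 -0.52  1.9   0.29  0.86 -0.33] F [ 0.4 -1.  -2.5]
```

```bash

echo '{"deltas":[[-0.036,-0.004,0,0],[-0.074,-0.008,0.02,0],[-0.074,-0.008,0.06,0],[-0.074,-0.008,0.1,0],[-0.074,-0.008,0.13,0]]}' | python3 nudge.py |grep -v rot
echo '{"deltas":[[0,0,0.03,0],[0,0,0.06,0],[0,0,0.06,0]]}' | python3 nudge.py |grep -v rot
python3 -c "from h import *;togo(.5824,.0573,.052,17)"
```

```text
clock: 10.4
tool_pos: [0.5816, 0.0574, 0.1114]
wrist_force: [0.1, -0.1, -0.8]
width: 0.551
grasp_force: 77.4
clock: 10.65
tool_pos: [0.5794, 0.0585, 0.0489]
wrist_force: [-2.2, -0.5, -2.3]
width: 0.551
grasp_force: 77.1
t 10.65 togo [-0.002   0.0024 -0.0031] turn -0.002 q [ 0.03  0.71 -0.35  2.04  0.49  0.48 -0.38] F [-2.2 -0.5 -2.3]
```

```bash

echo '{"deltas":[[0.006,0.001,0,0],[0.012,0.001,0,0],[0.018,0.001,0,0],[0.024,0.001,0,0],[0.03,0.001,0,0]]}' | python3 nudge.py |grep -v -e rot -e width
echo '{"deltas":[[0.005,0,0,0],[0.01,0,0,0],[0.015,0,0,0],[0.015,0,0,0]]}' | python3 nudge.py |grep -v -e rot -e width
python3 -c "
from h import *;togo(.5824,.0573,.052,17)
cv2.imwrite('pics/side_tilt2.png',cam('side')['frame'][:,:,::-1])"
```

```text
clock: 11.07
tool_pos: [0.5753, 0.0887, 0.0558]
wrist_force: [-0.8, -0.4, -2.3]
grasp_force: 77.1
clock: 11.4
tool_pos: [0.5737, 0.0924, 0.056]
wrist_force: [9.8, -29.2, 9.9]
grasp_force: 78.5
t 11.4 togo [-0.036  -0.0015  0.0045] turn -0.011 q [-0.05  0.69 -0.33  2.05  0.49  0.48 -0.46] F [  9.8 -29.2   9.9]
```

```bash

echo '{"deltas":[[0,0,0,0],[0,0,0,0],[0,0,0,0]]}' | python3 nudge.py 0.45 20 |grep -v -e rot
python3 - <<'E'
from h import *
a=cv2.imread('pics/side_tilt2.png')[150:330,190:370]
b=cam("top");b=b["frame"][170:350,180:360,::-1]
cv2.imwrite("pics/g5.png",np.hstack([cv2.resize(i,None,fx=2.2,fy=2.2,interpolation=cv2.INTER_CUBIC) for i in(a,b)]))
E
```

```text
clock: 11.7
tool_pos: [0.5737, 0.0923, 0.0559]
wrist_force: [9.2, -28.7, 11.7]
width: 0.553
grasp_force: 78.6
```

View pics/g5.png

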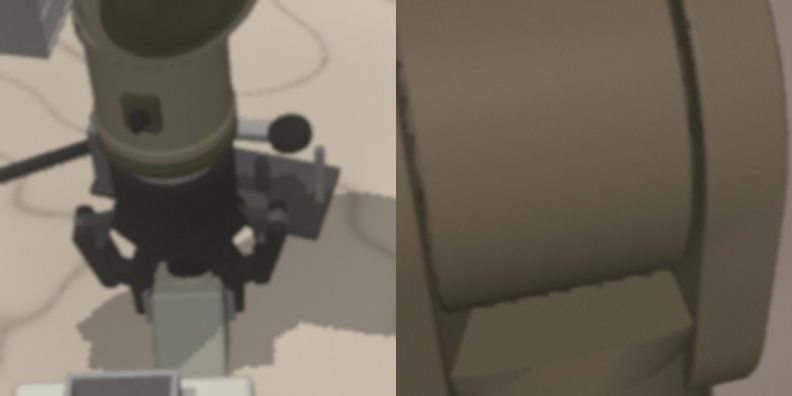

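The picture (my last) shows the canister still tilted at (155–225, 265–375), with its foot against the shaker edge. The grip is too tight for it to pivot, so I'll keep the light wall push and ease the fingers open in tiny steps.

```bash

echo '{"deltas":[[0,0,0.003,0],[0,0,0.003,0]]}' | python3 nudge.py 0.545 20 |grep -v -e rot
for o in 1; do :; done
echo '{"deltas":[[0,0,0,0],[0,0,0,0]]}' | python3 nudge.py 0.555 |grep -v -e rot
echo '{"deltas":[[0,0,0,0],[0,0,0,0]]}' | python3 nudge.py 0.56 |grep -v -e rot
```

```text
clock: 11.92
tool_pos: [0.5737, 0.0925, 0.0525]
wrist_force: [11.7, -27.3, 1.9]
width: 0.549
grasp_force: 78.0
clock: 12.08
tool_pos: [0.5734, 0.0934, 0.0528]
wrist_force: [9.1, -25.0, 11.6]
width: 0.554
grasp_force: 42.7
clock: 12.25
tool_pos: [0.5717, 0.0991, 0.0523]
wrist_force: [2.1, -5.8, 1.7]
width: 0.561
grasp_force: 12.6
```

```bash

echo '{"deltas":[[0.003,0,0,0],[0.006,0,0,0],[0.009,0,0,0],[0.009,0,0,0]]}' | python3 nudge.py |grep -v -e rot
python3 -c "
from h import *
S=cam('side');cv2.imwrite('pics/s3.png',S['frame'][:,:,::-1])
g=S['frame'];print(g[270:330:6,250:300:5].min(2))
togo(.5665,.1175,.05,17)"
```

```text
clock: 12.58
tool_pos: [0.5682, 0.1107, 0.0519]
wrist_force: [1.1, -4.0, 0.5]
width: 0.56
grasp_force: 12.8
[[ 40  40  39  37  36  34  37  35  35  47]
 [ 97  40  39  38  38  36  36  36  37  36]
 [ 43  41  43  77  35  36  35  39  39  38]
 [ 43  41  96 102  92  69  98 101  63  39]
 [ 50  63 103 110 110 110 110 111  96  72]
 [ 83  79 102 106 105 104 103 103  92  82]
 [111  99  95 100 100 100 100 101  94  86]
 [112 112  99 101 100 101 100 101  98 115]
 [131 137 137 140 131 101 100 101 109 115]
 [ 91  92  91  92 131 174 193 189 187 188]]
t 12.63 togo [0.007  0.0004 0.0017] turn -0.003 q [-0.07  0.7  -0.33  2.05  0.49  0.46 -0.47] F [ 0.9 -3.5 -0.5]
```

```bash

echo '{"deltas":[[0.003,0,0,0],[0.006,0,0,0],[0.009,0,0,0],[0.009,0,0,0]]}' | python3 nudge.py |grep -v -e rot
echo '{"deltas":[[0.003,0,0,0],[0.005,0,0,0],[0.005,0,0,0]]}' | python3 nudge.py |grep -v -e rot
python3 -c "
from h import *
S=cam('side');g=S['frame'];print(g[282:330:3,265:295:5].min(2))
togo(.5665,.1175,.05,17)"
```

```text
clock: 12.97
tool_pos: [0.565, 0.1203, 0.0512]
wrist_force: [0.4, -1.5, -1.7]
width: 0.564
grasp_force: 12.6
clock: 13.22
tool_pos: [0.5641, 0.1229, 0.0514]
wrist_force: [2.9, -6.9, 2.3]
width: 0.558
grasp_force: 12.9
[[ 38  37  37  37  37  37]
 [ 39  38  37  37  37  38]
 [ 47  38  38  36  38  38]
 [ 84  37  37  36  48  39]
 [106  40  36  55  96  44]
 [112 104  97 103 116  89]
 [116 113 109 114 117 103]
 [117 117 117 117 118 102]
 [117 118 117 117 117 103]
 [102 101 100  99  99  92]
 [ 96  96  96  96  95  92]
 [ 96  95  95  96  95  94]
 [111 130  96  96  96  94]
 [105 133 102 105 107 111]
 [ 93 131 132 132 132 177]
 [ 92 126 145 132 173 190]]
t 13.27 togo [-0.0059  0.0007  0.0013] turn -0.004 q [-0.09  0.7  -0.33  2.06  0.48  0.46 -0.49] F [ 1.9 -7.6  2.1]
```

```bash
python3 - <<'E'
from h import *
S=cam("side");yw=np.radians(17.05);R=np.array([[np.cos(yw),-np.sin(yw)],[np.sin(yw),np.cos(yw)]]);c=np.array([.5599,.2676])
for z in(.066,.075,.085):print(z,R.T@(cast(S,(278,308),z)[:2]-c))
print("shaker edge",R.T@(cast(S,(278,321),.057)[:2]-c))
s=ctrl.sense();print(R.T@(s["tool_pos"][:2]-np.array([.5605,.265])))
E
```

```text
0.066 [-0.03960125 -0.13435795]
0.075 [-0.04042199 -0.12829877]
0.085 [-0.04133393 -0.12156634]
shaker edge [-0.03936413 -0.11771425]
[-0.03823446 -0.1368983 ]
```

```bash

echo '{"deltas":[[-0.002,0,0,0],[-0.003,0,0.004,0],[-0.003,0,0.008,0],[-0.003,0,0.010,0],[-0.003,0,0.01,0]]}' | python3 nudge.py |grep -v -e rot
echo '{"deltas":[[0,0,0.003,0],[0,0,0.006,0],[0,0,0.008,0],[0,0,0.008,0]]}' | python3 nudge.py |grep -v -e rot
echo '{"deltas":[[0,0,0.002,0],[0,0,0.004,0],[0,0,0.006,0],[0,0,0.006,0]]}' | python3 nudge.py |grep -v -e rot
```

```text
clock: 13.73
tool_pos: [0.5641, 0.1217, 0.0404]
wrist_force: [0.4, 0.4, -1.3]
width: 0.563
grasp_force: 12.4
clock: 14.07
tool_pos: [0.5644, 0.1212, 0.0327]
wrist_force: [0.1, -0.3, -2.7]
width: 0.559
grasp_force: 12.4
clock: 14.4
tool_pos: [0.5649, 0.1209, 0.0274]
wrist_force: [0.5, -0.0, -0.3]
width: 0.556
grasp_force: 12.3
```

```bash

echo '{"deltas":[[0,0,0.002,0],[0,0,0.004,0],[0,0,0.004,0]]}' | python3 nudge.py |grep -v -e rot
python3 - <<'E'
from h import *
S=cam("side");yw=np.radians(17.05);R=np.array([[np.cos(yw),-np.sin(yw)],[np.sin(yw),np.cos(yw)]]);c=np.array([.5599,.2676])
print(S["frame"][282:330:3,265:295:5].min(2))
E
```

```text
clock: 14.65
tool_pos: [0.5649, 0.1207, 0.0242]
wrist_force: [-2.3, -2.3, 11.0]
width: 0.558
grasp_force: 13.7
[[ 38  39  37  37  37  36]
 [ 39  40  38  37  38  37]
 [ 40  39  38  39  39  39]
 [ 40  40  40  39  38  38]
 [ 40  40  40  39  38  39]
 [ 48  40  39  38  40  40]
 [108  39  38  37  64  41]
 [113  98  60  87 101  45]
 [116 108 104 105 116 102]
 [116 117 116 116 116 112]
 [118 117 117 117 117 112]
 [112 112 110 109 108 102]
 [124 130  97  97  97  95]
 [106 133 103 105 107 110]
 [ 92 131 132 132 132 170]
 [ 91 125 145 131 186 189]]
```

The canister is upright on the bench: floor contact came at TCP z≈0.026, and its top edge is flush with the shaker. I'll release it, then probe the tray's +y end wall with shut fingers to locate it by touch, and nudge the bottle a little.

```bash

echo '{"deltas":[[0,0,-0.003,0],[0,0,-0.003,0],[0,0,-0.003,0],[0,0,-0.003,0]]}' | python3 nudge.py 1.0 40 |grep -v -e rot
echo '{"deltas":[[0,0,-0.03,0],[0,0,-0.07,0],[0,0,-0.11,0],[0,0,-0.15,0],[0,0,-0.17,0]]}' | python3 nudge.py |grep -v -e rot
python3 -c "
from h import *
togo(.5441,.3185,.21,17)"
```

```text
clock: 15.03
tool_pos: [0.5648, 0.1213, 0.0262]
wrist_force: [-0.6, 0.0, -0.2]
width: 0.999
grasp_force: 0.0
clock: 15.45
tool_pos: [0.5658, 0.1219, 0.2005]
wrist_force: [1.2, 0.8, -0.4]
width: 1.003
grasp_force: 0.0
t 15.45 togo [ 0.1945  0.0362 -0.0093] turn -0.003 q [ 0.03  0.5  -0.48  1.95  0.33  0.76 -0.35] F [ 1.2  0.8 -0.4]
```

```bash

echo '{"deltas":[[0.036,0.006,0,0],[0.072,0.012,0,0],[0.11,0.019,0,0],[0.147,0.026,0,0],[0.183,0.033,0,0]]}' | python3 nudge.py 0.0 30 |grep -v -e rot
python3 -c "
from h import *
togo(.5441,.3185,.21,17)
T=cam('top');S=cam('side')
for d in(T,S):
  cv2.imwrite('pics/c_%d.png'%d['cx'],d['frame'][:,:,::-1])
g=T['frame'];p=T['K']@(T['R']@[.5645,.11,.074]+T['t']);p=(p[:2]/p[2]).astype(int);print('exp top',p);print(g[p[1]-14:p[1]+16:3,p[0]-21:p[0]+22:3].min(2))
g=S['frame'];p=S['K']@(S['R']@[.5645,.11,.074]+S['t']);p=(p[:2]/p[2]).astype(int);print('exp side',p);print(g[p[1]-18:p[1]+22:3,p[0]-24:p[0]+25:3].min(2))
"
```

```text
clock: 15.87
tool_pos: [0.5427, 0.3077, 0.1962]
wrist_force: [0.6, -0.1, -0.9]
width: 0.303
grasp_force: 0.0
t 15.87 togo [ 0.01    0.0044 -0.0138] turn -0.003 q [-0.29  0.55 -0.47  1.85  0.33  0.81 -0.64] F [ 0.6 -0.1 -0.9]
exp top [237 230]
[[131 124  63  81 106 106 106 106 106 105 102 105 103 105 106]
 [131 130  78  67 104 104 103  94 104 111 113 115  91 106 106]
 [131 131  92  82 102 111  91  36  40  84 115 117  93  81 106]
 [131 132 103 101 114 101  18  13  15  15  86 117 105  57 106]
 [132 131 115  83 115  88  13  13  16  17  66 118 113  54 103]
 [128 132 124  81 115  98  19  12  18  14  79 115 117  62  91]
 [127 132 129  76 115 116  83  21  18  54  98 118 119  81  84]
 [110 130 131  90 109 118 115  97  93  99 117 117 111  78  63]
 [ 89 111 130 101 105 118 117 112 101  88  68  56  47  47  59]
 [ 86  85  95 101  70  71  56  48  48  47  47  46  46  46  69]]
exp side [279 294]
[[168 168 171 174 177 180 181 183 182 184 185 186 186 186 187 187 188]
 [173 174 176 178 179 181 182 183 183 184 185 186 186 187 187 188 189]
 [176 177 177 176 177 178 173 175 175 173 175 177 178 187 187 188 189]
 [177 177 164 182 183 152  83  68  91 155 187 187 176 183 187 188 188]
 [177 177 165 184 130  53  53  53  54  60 160 187 173 180 188 188 189]
 [177 178 168 181  73  52  53  53  54  55 106 188 168 167 188 188 189]
 [178 178 162 179  65  52  53  54  55  56  87 188 168 161 188 189 189]
 [177 178 163 182  80  52  54  54  54  53 112 173 168 155 188 188 189]
 [177 178 155 182 128  49  50  51  51  62 161 178 166 145 188 188 189]
 [178 178 156 185 148 148  84  92 110 162 154 188 164 128 188 188 188]
 [177 177 158 186 185 153 137 142 143 167 187 189 160 119 187 188 188]
 [177 178 162 187 187 187 187 186 187 187 189 189 158 118 187 188 188]
 [178 175 163 186 186 187 186 187 186 187 187 187 155 118 187 188 188]
 [177 175 144 157 155 150 150 149 149 147 144 142 121 117 187 187 188]]
```

```bash

echo '{"deltas":[[0.01,0.004,0,0],[0.01,0.004,0.02,0],[0.01,0.004,0.05,0],[0.01,0.004,0.08,0],[0.01,0.004,0.101,0]]}' | python3 nudge.py 0.0 30 |grep -v -e rot
python3 - <<'E'
from h import *
T=cam('top');S=cam('side')
yw=np.radians(17.05);R=np.array([[np.cos(yw),-np.sin(yw)],[np.sin(yw),np.cos(yw)]]);c=np.array([.5605,.265])
for th in(50,65,80):
    p,s=blob(T,236,229,th,20);q,s2=blob(S,278,294,th+25,20);X,e=tri((T,S),(p,q));print(p,s,q,s2,X,e,R.T@(X[:2]-c))
    print(cast(T,p,.074),cast(S,q,.074))
togo(.5441,.3185,.095,17);s=ctrl.sense();print(R.T@(s["tool_pos"][:2]-c))
E
```

```text
clock: 16.38
tool_pos: [0.5442, 0.315, 0.0929]
wrist_force: [0.5, -0.8, -0.3]
width: 0.0
grasp_force: 0.0
[238.87234043 228.31205674] [ 13  14 141] [275.58237548 293.83141762] [ 18  18 261] [0.57039776 0.10814886 0.07163885] 0.0008613086392108129 [-0.03652696 -0.1528595 ]
[0.5689715  0.10763872 0.074     ] [0.57058248 0.10962064 0.074     ]
[238.88535032 228.42675159] [ 14  14 157] [275.58695652 293.77898551] [ 18  19 276] [0.57027444 0.10810242 0.07169528] 0.0009865822292776329 [-0.03665848 -0.15286774]
[0.56873372 0.10758636 0.074     ] [0.57060624 0.10952923 0.074     ]
[238.74117647 228.35882353] [ 15  15 170] [275.66778523 293.94966443] [ 20  19 298] [0.57021582 0.1083835  0.07174257] 0.0008224512167808426 [-0.03663212 -0.15258182]
[0.56885353 0.10789542 0.074     ] [0.57039192 0.10979011 0.074     ]
t 16.48 togo [ 0.0036  0.0023 -0.0033] turn -0.004 q [-0.36  0.69 -0.39  1.92  0.43  0.63 -0.73] F [-0.4 -0.7 -0.1]
[-0.00232325  0.05233387]
```

```bash

echo '{"deltas":[[0.005,0,0,0],[0.01,0,0,0],[0.015,0,0,0],[0.018,0,0,0],[0.018,0,0,0]]}' | python3 nudge.py |grep -e pos -e force
echo '{"deltas":[[0.002,0,0,0],[0.004,0,0,0],[0.004,0,0,0]]}' | python3 nudge.py |grep -e pos -e force
echo '{"deltas":[[0.002,0,0,0],[0.004,0,0,0],[0.004,0,0,0]]}' | python3 nudge.py |grep -e pos -e force
echo '{"deltas":[[0.002,0,0,0],[0.004,0,0,0],[0.004,0,0,0]]}' | python3 nudge.py |grep -e pos -e force
```

```text
tool_pos: [0.5389, 0.3355, 0.0965]
wrist_force: [-0.7, -0.1, -0.6]
grasp_force: 0.0
tool_pos: [0.5378, 0.3381, 0.0955]
wrist_force: [-0.6, 0.3, 0.1]
grasp_force: 0.0
tool_pos: [0.537, 0.3406, 0.0952]
wrist_force: [0.7, -3.3, 1.6]
grasp_force: 1.8
tool_pos: [0.5369, 0.3407, 0.0952]
wrist_force: [3.3, -13.4, 6.9]
grasp_force: 6.7
```

```bash

echo '{"deltas":[[-0.012,0,0,0],[-0.015,0,-0.03,0],[-0.015,0,-0.07,0],[-0.015,0,-0.1,0],[-0.015,0,-0.12,0]]}' | python3 nudge.py 1.0 |grep -e pos 
echo '{"deltas":[[-0.03,-0.003,0,0],[-0.07,-0.008,0,0],[-0.11,-0.015,0,0],[-0.15,-0.022,0,0],[-0.185,-0.029,0,0]]}' | python3 nudge.py |grep -e pos 
python3 - <<'E'
from h import *
togo(.570,.1083,.2,17)
T=cam('top');S=cam('side');R=np.array([[np.cos(.2976),-np.sin(.2976)],[np.sin(.2976),np.cos(.2976)]]);c=np.array([.5601,.2662])
p,s=blob(T,150,214,32,20);q,s2=blob(S,232,359,55,20);X,e=tri((T,S),(p,q));print(p,s,q,s2,X,e,R.T@(X[:2]-c))
E
```

```text
tool_pos: [0.5404, 0.3319, 0.2184]
tool_pos: [0.5658, 0.1431, 0.2152]
t 18.48 togo [-0.0345 -0.0061  0.0152] turn -0.003 q [-0.01  0.49 -0.49  1.92  0.31  0.8  -0.37] F [ 0.1  0.4 -0.3]
[149.5 213.5] [  40   40 1600] [231.42993631 358.34140127] [  40   40 1570] [0.56680458 0.26544316 0.15465762] 0.000539011711270904 [ 0.00618794 -0.00268954]
```

```bash
python3 - <<'E'
from h import *
T=cam('top');S=cam('side')
def fb(d,x,y,w,h,th,amin):
    m=(d["frame"].max(2)[y:y+h,x:x+w]<th).astype(np.uint8);n,l,s,c=cv2.connectedComponentsWithStats(m,connectivity=4)
    for i in range(1,n):
        if s[i][4]>amin:print(th,s[i],c[i]+[x,y])
for th in(25,32,40):fb(T,110,190,100,60,th,50)
for th in(55,62):fb(S,190,320,110,130,th,50)
def am(d,x,y,w,h):
    g=d["frame"][y:y+h,x:x+w].astype(int);m=((g[...,0]-g[...,2])>35).astype(np.uint8);n,l,s,c=cv2.connectedComponentsWithStats(m)
    for i in range(1,n):
        if s[i][4]>40:print("amber",s[i],c[i]+[x,y])
am(T,110,190,100,60);am(S,190,320,110,130)
E
```

```text
62 [ 34  32  17  19 261] [232.14559387 360.98084291]
amber [ 28  38  36  34 769] [236.27308192 376.82704811]
```

The bottle has shifted about +3 mm in y (cap at side px (232,361) versus (232,359) before). I'll push it back by about 5 mm with shut fingers to give the canister more room.

```bash

echo '{"deltas":[[0.036,0.006,0,0],[0.072,0.012,0,0],[0.11,0.019,0,0],[0.147,0.026,0,0],[0.175,0.033,0,0]]}' | python3 nudge.py 0.0 |grep pos
python3 -c "from h import *;togo(.5478,.32,.105,17)"
echo '{"deltas":[[0,0,0.02,0],[0,0,0.05,0],[0,0,0.08,0],[0,0,0.11,0],[0,0,0.11,0]]}' | python3 nudge.py |grep pos
python3 -c "from h import *;togo(.5551,.2961,.105,17)"
```

```text
tool_pos: [0.5443, 0.3285, 0.2156]
t 19.1 togo [-0.0094  0.0008  0.1105] turn 0.002 q [-0.31  0.55 -0.48  1.81  0.32  0.86 -0.64] F [-0.  -0.4  0.1]
tool_pos: [0.5431, 0.323, 0.1001]
t 19.52 togo [-0.0293  0.0035 -0.0049] turn 0.0 q [-0.36  0.68 -0.41  1.9   0.42  0.65 -0.73] F [-1.1 -1.1  0.1]
```

```bash

echo '{"deltas":[[-0.008,0.003,-0.003,0],[-0.014,0.003,-0.003,0],[-0.018,0.003,-0.003,0],[-0.022,0.003,-0.003,0],[-0.025,0.003,-0.003,0]]}' | python3 nudge.py |grep -e pos -e wrist
echo '{"deltas":[[-0.002,0,0,0],[-0.004,0,0,0],[-0.004,0,0,0],[-0.004,0,0,0]]}' | python3 nudge.py |grep -e pos -e wrist
python3 -c "from h import *;togo(.5551,.2961,.105,17)"
echo '{"deltas":[[0.01,0,0,0],[0.015,0,-0.03,0],[0.015,0,-0.07,0],[0.015,0,-0.11,0]]}' | python3 nudge.py |grep pos
echo '{"deltas":[[-0.036,-0.006,0,0],[-0.072,-0.012,0,0],[-0.11,-0.019,0,0],[-0.147,-0.026,0,0],[-0.183,-0.033,0,0]]}' | python3 nudge.py 1.0 |grep pos
python3 - <<'E'
from h import *
togo(.570,.1083,.2,17)
S=cam('side');m=(S["frame"].max(2)[320:450,190:300]<62).astype(np.uint8);n,l,s,c=cv2.connectedComponentsWithStats(m,connectivity=4)
print([(s[i].tolist(),c[i]+[190,320]) for i in range(1,n) if s[i][4]>50])
E
```

```text
tool_pos: [0.5577, 0.2991, 0.1098]
wrist_force: [-0.8, 2.8, 1.0]
tool_pos: [0.5579, 0.2955, 0.1083]
wrist_force: [0.8, 0.2, 0.6]
t 20.27 togo [ 0.0014 -0.0025  0.0033] turn -0.003 q [-0.31  0.67 -0.41  1.9   0.42  0.66 -0.68] F [0.8 0.2 0.6]
tool_pos: [0.552, 0.3113, 0.2185]
tool_pos: [0.5748, 0.1245, 0.2183]
t 21.02 togo [-0.0141 -0.0093  0.0183] turn -0.002 q [ 0.03  0.49 -0.49  1.91  0.31  0.81 -0.33] F [ 0.2 -0.6 -1. ]
[([34, 27, 18, 20, 263], array([232.59695817, 356.64258555]))]
```

```bash

echo '{"deltas":[[-0.014,-0.009,0.02,0],[-0.014,-0.009,0.06,0],[-0.014,-0.009,0.1,0],[-0.014,-0.009,0.1,0]]}' | python3 nudge.py |grep pos
python3 -c "from h import *;togo(.570,.1083,.026,17)"
```

```text
tool_pos: [0.5669, 0.1088, 0.1124]
t 21.4 togo [-0.0014  0.0036  0.0864] turn -0.002 q [-0.01  0.62 -0.41  2.02  0.42  0.6  -0.41] F [-1.3 -0.  -0.9]
```

```bash

echo '{"deltas":[[-0.001,0.003,0.03,0],[-0.001,0.003,0.06,0],[-0.001,0.003,0.088,0],[-0.001,0.003,0.088,0],[-0.001,0.003,0.088,0]]}' | python3 nudge.py |grep -e pos -e wrist
python3 -c "from h import *;togo(.570,.1083,.026,17)"
echo '{"deltas":[[0,0,0,0],[0,0,0,0],[0,0,0,0],[0,0,0,0],[0,0,0,0]]}' | python3 nudge.py 0.45 50 |grep -v rot
echo '{"deltas":[[0,0,0,0],[0,0,0,0]]}' | python3 nudge.py |grep -v rot
```

```text
tool_pos: [0.5734, 0.1104, 0.0307]
wrist_force: [0.5, 0.4, 0.6]
t 21.82 togo [-0.001  -0.0038  0.0047] turn -0.001 q [-0.08  0.73 -0.31  2.05  0.51  0.44 -0.49] F [0.5 0.4 0.6]
clock: 22.23
tool_pos: [0.5742, 0.1093, 0.0322]
wrist_force: [-1.5, -0.4, 10.2]
width: 0.555
grasp_force: 51.5
clock: 22.4
tool_pos: [0.5743, 0.1093, 0.0322]
wrist_force: [-1.8, -1.0, 9.7]
width: 0.552
grasp_force: 51.5
```

```bash

echo '{"deltas":[[0,0,-0.015,0],[0,0,-0.045,0],[0,0,-0.08,0],[0,0,-0.115,0],[0,0,-0.15,0]]}' | python3 nudge.py |grep -v rot
echo '{"deltas":[[0.008,0.001,-0.025,0],[0.024,0.003,-0.035,0],[0.046,0.007,-0.038,0],[0.074,0.011,-0.038,0],[0.102,0.016,-0.038,0]]}' | python3 nudge.py |grep -v rot
echo '{"deltas":[[0.028,0.004,0,0],[0.054,0.008,0,0],[0.076,0.012,0,0],[0.09,0.014,0,0],[0.097,0.015,0,0]]}' | python3 nudge.py |grep -v rot
echo '{"deltas":[[0.004,0.001,0,0],[0.007,0.001,0,0],[0.007,0.001,0,0]]}' | python3 nudge.py |grep -v rot
python3 - <<'E'
from h import *
togo(.5443,.3178,.107,17)
S=cam('side');cv2.imwrite('pics/s5.png',S['frame'][:,:,::-1]);R=np.array([[np.cos(.2976),-np.sin(.2976)],[np.sin(.2976),np.cos(.2976)]])
print(S['frame'][390:450:3,215:255:5].min(2))
z=ctrl.sense()["tool_pos"][2]-.032
for yy in(.084,):
  for zz in(z,z+.066):
    X=np.append(np.array([.5599,.2676])+R@[0,yy],zz);p=S['K']@(S['R']@X+S['t']);print("edge expected at",p[:2]/p[2])
E
```

```text
clock: 22.82
tool_pos: [0.5731, 0.109, 0.1826]
wrist_force: [1.1, 0.3, -2.7]
width: 0.556
grasp_force: 52.2
clock: 23.23
tool_pos: [0.5586, 0.2126, 0.2186]
wrist_force: [0.3, -0.7, -1.9]
width: 0.551
grasp_force: 52.4
clock: 23.65
tool_pos: [0.5441, 0.3116, 0.2179]
wrist_force: [0.7, -0.6, -2.0]
width: 0.554
grasp_force: 52.4
clock: 23.9
tool_pos: [0.5446, 0.315, 0.2181]
wrist_force: [0.1, -1.0, -1.6]
width: 0.55
grasp_force: 52.4
t 23.9 togo [0.0028 0.0006 0.1111] turn -0.003 q [-0.28  0.54 -0.49  1.82  0.33  0.86 -0.64] F [ 0.1 -1.  -1.6]
[[108 107 106 106 111 105  86  87]
 [105 105 105 105 106 106  88  90]
 [105 104 104 104 108 107  91  74]
 [105 104 105 105 107 107  96  95]
 [105 105 104 105 107 107 100 106]
 [105 104 105 105 107 108 102 108]
 [105 105 105 105 106 106 104 109]
 [105 105 105 105 106 106 106 114]
 [102 106 109 108 113 110 111 117]
 [ 78 116 116 117 117 118 117 116]
 [ 78 117 116 118 116 119 117 116]
 [ 79 116 116 118 116 118 118 116]
 [ 81 117 116 117 116 118 118 117]
 [ 84 117 116 117 116 118 118 116]
 [ 88 117 115 116 115 118 117 117]
 [ 94 117 116 117 116 117 118 116]
 [ 99 116 116 117 115 117 117 116]
 [103 116 116 116 116 117 117 116]
 [106 115 116 117 115 117 117 116]
 [110 114 116 116 115 115 116 116]]
edge expected at [227.0318011  417.85035974]
edge expected at [217.51250664 389.63161719]
```

```bash
python3 - <<'E'
from h import *
S=cam('side');print(S['frame'][374:420:2,213:249:5].sum(2))
E
```

```text
[[356 354 355 401 407 407 279 282]
 [402 391 401 406 407 405 281 277]
 [407 405 404 406 408 404 276 271]
 [407 407 406 407 408 406 277 252]
 [405 405 407 410 408 522 294 257]
 [407 406 406 408 411 560 293 258]
 [406 404 405 403 461 528 282 261]
 [378 372 368 364 413 403 287 258]
 [340 337 334 334 348 346 296 260]
 [336 334 334 334 337 341 308 259]
 [335 335 335 332 338 343 315 270]
 [335 334 333 334 341 342 324 272]
 [334 334 331 331 341 342 328 273]
 [336 334 333 333 338 341 332 276]
 [334 333 334 331 337 340 334 279]
 [334 335 331 331 334 339 335 283]
 [337 337 334 332 337 340 340 291]
 [335 334 334 334 338 340 339 297]
 [334 335 335 333 337 339 337 317]
 [335 334 332 333 336 337 338 325]
 [342 337 344 330 349 350 354 353]
 [284 336 354 353 355 357 357 361]
 [266 345 355 358 355 356 358 360]]
```

```bash

echo '{"deltas":[[0.002,0,0.01,0],[0.004,0.001,0.03,0],[0.004,0.001,0.05,0],[0.004,0.001,0.07,0],[0.004,0.001,0.085,0]]}' | python3 nudge.py |grep -e pos -e wrist
echo '{"deltas":[[0,0,0.005,0],[0,0,0.01,0],[0,0,0.014,0],[0,0,0.014,0]]}' | python3 nudge.py |grep -e pos -e wrist
python3 -c "from h import *;togo(.5443,.3178,.107,17)"
```

```text
tool_pos: [0.544, 0.3186, 0.1311]
wrist_force: [-0.9, -0.8, -2.3]
tool_pos: [0.5444, 0.3197, 0.119]
wrist_force: [-0.1, -0.0, -1.5]
t 24.75 togo [-0.0018 -0.0006  0.012 ] turn -0.003 q [-0.34  0.66 -0.43  1.89  0.42  0.68 -0.72] F [-0.1 -0.  -1.5]
```

```bash

echo '{"deltas":[[0,0,0.004,0],[0,0,0.007,0],[0,0,0.007,0]]}' | python3 nudge.py |grep -e pos -e wrist
echo '{"deltas":[[0,0,0.002,0],[0,0,0.004,0],[0,0,0.004,0]]}' | python3 nudge.py |grep -e pos -e wrist
echo '{"deltas":[[0,0,0.001,0],[0,0,0.002,0],[0,0,0.002,0]]}' | python3 nudge.py |grep -e pos -e wrist
```

```text
tool_pos: [0.5443, 0.3197, 0.1121]
wrist_force: [1.1, -0.4, -2.6]
tool_pos: [0.5442, 0.3197, 0.108]
wrist_force: [0.5, -1.0, -2.4]
tool_pos: [0.5443, 0.3199, 0.1073]
wrist_force: [-2.7, -2.3, 7.7]
```

The canister touched the tray floor at TCP z≈0.1075, the expected height (0.075 + 0.032). I'll release it.

```bash

echo '{"deltas":[[0,0,0,0],[0,0,-0.002,0],[0,0,-0.002,0],[0,0,-0.002,0]]}' | python3 nudge.py 1.0 40 |grep -e pos -e wrist
echo '{"deltas":[[0,0,-0.02,0],[0,0,-0.06,0],[0,0,-0.1,0],[0,0,-0.13,0]]}' | python3 nudge.py |grep -e pos -e wrist
echo '{"deltas":[[-0.036,-0.006,0,0],[-0.074,-0.012,0,0],[-0.112,-0.019,0,0],[-0.15,-0.026,0,0],[-0.19,-0.033,0,0]]}' | python3 nudge.py |grep pos
echo '{"deltas":[[-0.036,-0.006,0,0],[-0.074,-0.012,0,0],[-0.112,-0.019,0,0],[-0.15,-0.026,0,0],[-0.19,-0.033,0,0]]}' | python3 nudge.py |grep pos
python3 - <<'E'
from h import *
T=cam('top');S=cam('side');R=np.array([[np.cos(.2976),-np.sin(.2976)],[np.sin(.2976),np.cos(.2976)]]);c=np.array([.5601,.2662])
def fb(d,x,y,w,h,th,amin):
    m=(d["frame"].max(2)[y:y+h,x:x+w]<th).astype(np.uint8);n,l,s,k=cv2.connectedComponentsWithStats(m,connectivity=4)
    return [(s[i].tolist(),k[i]+[x,y]) for i in range(1,n) if s[i][4]>amin]
print("T",fb(T,100,180,120,70,26,40));print("S",fb(S,190,320,110,160,62,60))
print("jar",fb(S,380,90,60,60,60,60),fb(T,430,270,70,60,26,60))
for nm,X in(("can",np.append(c+R@[0,.054],.149)),("bot",np.append(c+R@[.005,-.0054],.157))):
    for d in(T,S):
        p=d["K"]@(d["R"]@X+d["t"]);print(nm,p[:2]/p[2])
E
```

```text
tool_pos: [0.5445, 0.3199, 0.1084]
wrist_force: [0.2, 0.6, 0.4]
tool_pos: [0.5445, 0.3203, 0.241]
wrist_force: [0.6, 0.1, 0.1]
tool_pos: [0.5676, 0.1271, 0.2384]
tool_pos: [0.5911, -0.0645, 0.2384]
T [([46, 29, 12, 11, 100], array([151.67, 214.05])), ([13, 37, 15, 14, 154], array([120.17532468, 223.47402597]))]
S [([34, 27, 18, 20, 283], array([232.4770318 , 356.54770318])), ([30, 76, 25, 25, 477], array([231.97484277, 407.96645702]))]
jar [([17, 21, 24, 20, 411], array([408.28223844, 120.58394161]))] []
can [121.28088733 223.46071737]
can [234.06787537 404.98741045]
bot [150.60825485 213.17141733]
bot [232.76641115 355.45439908]
```

```bash

echo '{"deltas":[[-0.024,-0.022,0,0],[-0.052,-0.048,0,0],[-0.08,-0.073,0,0],[-0.108,-0.098,0,0],[-0.136,-0.123,0,0]]}' | python3 nudge.py |grep pos
echo '{"deltas":[[-0.028,-0.026,0,0],[-0.056,-0.052,0,0],[-0.084,-0.078,0.02,0],[-0.103,-0.094,0.05,0],[-0.103,-0.094,0.08,0]]}' | python3 nudge.py |grep pos
python3 -c "from h import *;togo(.4535,-.359,.032,17)"
```

```text
tool_pos: [0.512, -0.23, 0.2383]
tool_pos: [0.4496, -0.3612, 0.1576]
t 27.93 togo [0.0015 0.0045 0.1256] turn -0.011 q [ 0.87  0.55 -0.42  1.99  0.36  0.67  0.5 ] F [ 0.9 -0.7 -0.4]
```

```bash

echo '{"deltas":[[0.002,0.004,0.03,0],[0.002,0.004,0.065,0],[0.002,0.004,0.1,0],[0.002,0.004,0.125,0],[0.002,0.004,0.125,0]]}' | python3 nudge.py |grep -e pos -e wrist
python3 -c "from h import *;togo(.4535,-.359,.032,17)"
echo '{"deltas":[[0,0,0,0],[0,0,0,0],[0,0,0,0],[0,0,0,0],[0,0,0,0]]}' | python3 nudge.py 0.5 50 |grep -v rot
echo '{"deltas":[[0,0,0,0],[0,0,0,0]]}' | python3 nudge.py |grep -v rot
```

```text
tool_pos: [0.4542, -0.3498, 0.0288]
wrist_force: [-0.9, 0.1, -0.5]
t 28.35 togo [-0.0086 -0.0034 -0.0032] turn -0.002 q [ 0.75  0.73 -0.29  2.07  0.49  0.42  0.37] F [-0.9  0.1 -0.5]
clock: 28.77
tool_pos: [0.4567, -0.3523, 0.0353]
wrist_force: [-1.6, 0.0, 7.8]
width: 0.597
grasp_force: 52.7
clock: 28.93
tool_pos: [0.4567, -0.3523, 0.0353]
wrist_force: [-1.1, 0.8, 7.9]
width: 0.601
grasp_force: 52.7
```

```bash

echo '{"deltas":[[0,0,-0.015,0],[0,0,-0.05,0],[0,0,-0.09,0],[0,0,-0.13,0],[0,0,-0.165,0]]}' | python3 nudge.py |grep -v rot
echo '{"deltas":[[0.008,0.004,-0.02,0],[0.028,0.015,-0.025,0],[0.056,0.031,-0.025,0],[0.088,0.049,-0.025,0],[0.12,0.066,-0.025,0]]}' | python3 nudge.py |grep -v rot
echo '{"deltas":[[0.032,0.018,0,0],[0.064,0.036,0,0],[0.096,0.053,0,0],[0.128,0.071,0,0],[0.16,0.088,0,0]]}' | python3 nudge.py |grep -v rot
echo '{"deltas":[[0.032,0.018,0,0],[0.064,0.036,0,0],[0.096,0.053,0,0],[0.124,0.068,0,0],[0.145,0.08,0,0]]}' | python3 nudge.py |grep -v rot
python3 -c "from h import *;togo(.5756,.2155,.1103,17)"
```

```text
clock: 29.35
tool_pos: [0.4561, -0.3515, 0.2018]
wrist_force: [-0.0, -1.5, -1.6]
width: 0.6
grasp_force: 52.9
clock: 29.77
tool_pos: [0.4845, -0.2167, 0.2247]
wrist_force: [1.6, -0.3, -2.2]
width: 0.601
grasp_force: 52.9
clock: 30.18
tool_pos: [0.5225, -0.0373, 0.2244]
wrist_force: [1.9, -0.4, -2.6]
width: 0.596
grasp_force: 52.9
clock: 30.6
tool_pos: [0.5569, 0.1264, 0.2245]
wrist_force: [0.7, -0.6, -1.4]
width: 0.596
grasp_force: 52.9
t 30.6 togo [0.0797 0.0437 0.1144] turn -0.0 q [ 0.05  0.47 -0.52  1.94  0.31  0.81 -0.35] F [ 0.7 -0.6 -1.4]
```

```bash

echo '{"deltas":[[0.024,0.013,0,0],[0.048,0.026,0,0],[0.068,0.037,0,0],[0.077,0.042,0,0],[0.08,0.044,0,0]]}' | python3 nudge.py |grep pos
echo '{"deltas":[[0,0,0,0],[0,0,0,0]]}' | python3 nudge.py |grep pos
python3 - <<'E'
from h import *
togo(.5756,.2155,.1103,17)
S=cam('side');cv2.imwrite('pics/s6.png',S['frame'][:,:,::-1]);R=np.array([[np.cos(.2976),-np.sin(.2976)],[np.sin(.2976),np.cos(.2976)]])
s=ctrl.sense();z=s["tool_pos"][2]-.035
for k,X in(("jar bottom ctr",[0,-.0055,0]),("front",[0,.0205,0]),("left",[.026,-.0055,0]),("right",[-.026,-.0055,0]),("lidseam front",[0,.0205,.056])):
    X=np.append(s["tool_pos"][:2]+R@X[:2],z+X[2]);p=S['K']@(S['R']@X+S['t']);print(k,p[:2]/p[2])
print(S['frame'][296:350:3,225:285:5].sum(2))
E
```

```text
tool_pos: [0.5757, 0.2145, 0.2241]
tool_pos: [0.5757, 0.2106, 0.2233]
t 31.18 togo [0.0049 0.0014 0.113 ] turn -0.004 q [-0.1   0.52 -0.51  1.85  0.32  0.86 -0.47] F [ 0.5 -0.1 -2.4]
jar bottom ctr [238.26886964 300.38749263]
front [236.73199761 318.35924703]
left [217.0679199 301.023098 ]
right [259.45630169 299.75229252]
lidseam front [230.36349266 291.12263533]
[[305 306 304 302 294 282 256 542 543 547 551 556]
 [306 309 305 303 295 283 262 540 544 550 552 554]
 [306 308 307 304 295 284 265 540 544 550 553 556]
 [306 309 307 305 294 286 297 542 545 551 554 556]
 [303 308 309 304 298 287 400 544 545 549 539 425]
 [303 307 309 304 300 293 533 543 546 536 395 385]
 [307 309 310 305 303 481 539 540 524 392 381 384]
 [490 345 321 347 466 521 518 507 372 369 382 386]
 [359 336 330 337 334 333 324 314 314 322 379 382]
 [280 277 277 277 279 277 280 279 281 309 414 413]
 [274 276 276 277 277 280 279 279 281 299 372 425]
 [264 276 277 275 275 276 277 276 280 291 339 419]
 [256 293 294 301 303 311 314 316 319 293 336 417]
 [281 330 333 334 332 336 331 332 333 284 338 423]
 [298 331 333 335 334 334 332 331 335 285 339 421]
 [306 331 334 333 334 336 334 333 339 278 339 423]
 [317 328 330 333 334 337 336 333 341 340 339 426]
 [315 169 167 319 333 336 336 330 345 325 339 423]]
```

```bash

echo '{"deltas":[[0.003,0.001,0,0],[0.004,0.001,0.02,0],[0.004,0.001,0.045,0],[0.004,0.001,0.07,0],[0.004,0.001,0.085,0]]}' | python3 nudge.py |grep -e pos -e wrist
python3 -c "from h import *;togo(.5756,.2155,.1103,17)"
echo '{"deltas":[[0,0,0.005,0],[0,0,0.01,0],[0,0,0.015,0],[0,0,0.015,0]]}' | python3 nudge.py |grep -e pos -e wrist
python3 -c "from h import *;togo(.5756,.2155,.1103,17)"
```

```text
tool_pos: [0.5749, 0.2148, 0.1362]
wrist_force: [0.2, -0.0, -2.3]
t 31.65 togo [0.0005 0.0009 0.0259] turn -0.004 q [-0.15  0.62 -0.45  1.92  0.41  0.69 -0.55] F [ 0.2 -0.  -2.3]
tool_pos: [0.5758, 0.2162, 0.1233]
wrist_force: [0.1, -1.3, -2.5]
t 31.98 togo [-0.0006 -0.0004  0.013 ] turn -0.003 q [-0.16  0.64 -0.44  1.93  0.42  0.67 -0.57] F [ 0.1 -1.3 -2.5]
```

```bash

echo '{"deltas":[[0,0,0.004,0],[0,0,0.008,0],[0,0,0.01,0],[0,0,0.01,0]]}' | python3 nudge.py |grep -e pos -e wrist
echo '{"deltas":[[0,0,0.002,0],[0,0,0.003,0],[0,0,0.003,0]]}' | python3 nudge.py |grep -e pos -e wrist
echo '{"deltas":[[0,0,0.001,0],[0,0,0.002,0],[0,0,0.002,0]]}' | python3 nudge.py |grep -e pos -e wrist
```

```text
tool_pos: [0.5755, 0.2164, 0.113]
wrist_force: [-0.8, -0.3, -2.3]
tool_pos: [0.5757, 0.2166, 0.1104]
wrist_force: [-0.3, -1.1, -0.7]
tool_pos: [0.5756, 0.2166, 0.1103]
wrist_force: [-5.6, -3.9, 19.7]
```

```bash

echo '{"deltas":[[0,0,-0.001,0],[0,0,-0.002,0],[0,0,-0.002,0],[0,0,-0.002,0]]}' | python3 nudge.py 1.0 40 |grep -e pos -e wrist
echo '{"deltas":[[0,0,-0.02,0],[0,0,-0.06,0],[0,0,-0.1,0],[0,0,-0.12,0]]}' | python3 nudge.py |grep -e pos -e wrist
echo '{"deltas":[[-0.036,-0.02,0,0],[-0.072,-0.04,0,0],[-0.108,-0.06,0,0],[-0.144,-0.08,0,0],[-0.18,-0.09,0,0]]}' | python3 nudge.py 0.0 40|grep pos
echo '{"deltas":[[-0.02,-0.005,0,-0.12],[-0.05,-0.01,0,-0.24],[-0.08,-0.015,0,-0.36],[-0.09,-0.015,0,-0.48],[-0.09,-0.015,0,-0.6]]}' | python3 nudge.py |grep pos
echo '{"deltas":[[0,0,0,-0.12],[0,0,0,-0.24],[0,0,0,-0.36],[0,0,0,-0.48],[0,0,0,-0.6]]}' | python3 nudge.py |grep pos
python3 - <<'E'
from h import *
togo(.553,-.0724,.12,90)
T=cam('top');S=cam('side');R=np.array([[np.cos(.2976),-np.sin(.2976)],[np.sin(.2976),np.cos(.2976)]]);c=np.array([.5601,.2662])
def fb(d,x,y,w,h,th,amin):
    m=(d["frame"].max(2)[y:y+h,x:x+w]<th).astype(np.uint8);n,l,s,k=cv2.connectedComponentsWithStats(m,connectivity=4)
    return [(s[i].tolist(),k[i]+[x,y]) for i in range(1,n) if s[i][4]>amin]
print("T",fb(T,100,180,120,70,26,40));print("S",fb(S,190,310,110,160,62,60))
for nm,X in(("can",np.append(c+R@[0,.054],.149)),("bot",np.append(c+R@[.005,-.0054],.157)),("jar",np.append(c+R@[0,-.0587],.14))):
    for d in(T,S):
        p=d["K"]@(d["R"]@X+d["t"]);print(nm,p[:2]/p[2])
E
```

```text
tool_pos: [0.5757, 0.2164, 0.1102]
wrist_force: [0.0, 0.1, 0.8]
tool_pos: [0.5766, 0.2174, 0.2342]
wrist_force: [0.6, 1.0, 0.2]
tool_pos: [0.5395, 0.0159, 0.2301]
tool_pos: [0.5536, -0.0765, 0.2297]
tool_pos: [0.5533, -0.0725, 0.2301]
t 34.73 togo [3.000e-04 1.000e-04 1.101e-01] turn -0.071 q [ 0.61  0.52 -0.84  1.95  0.5   0.89  1.01] F [-0.2  0.2 -0. ]
T [([68, 20, 28, 26, 542], array([181.77675277, 212.35055351])), ([46, 29, 12, 11, 100], array([151.67, 214.05])), ([13, 37, 15, 14, 154], array([120.22077922, 223.4025974 ]))]
S [([31, 0, 40, 57, 1479], array([238.54969574, 333.06964165])), ([30, 86, 25, 25, 477], array([231.97484277, 407.96645702]))]
can [121.28088733 223.46071737]
can [234.06787537 404.98741045]
bot [150.60825485 213.17141733]
bot [232.76641115 355.45439908]
jar [181.30079136 212.07318302]
jar [241.61601856 324.99219114]
```

All three stand where predicted (top cap and lid blobs at 182/152/120 px in a row). Next is the lever.

```bash

echo '{"deltas":[[0,0,0.03,-0.07],[0,0,0.07,-0.07],[0,0,0.11,-0.07],[0,0,0.135,-0.07],[0,0,0.135,-0.07]]}' | python3 nudge.py |grep -e pos -e wrist
echo '{"deltas":[[0,0,0.004,0],[0,0,0.008,0],[0,0,0.012,0],[0,0,0.012,0]]}' | python3 nudge.py |grep -e pos -e wrist
python3 -c "from h import *;togo(.553,-.0724,.066,90)"
```

```text
tool_pos: [0.5507, -0.0725, 0.0908]
wrist_force: [-0.0, 0.1, -0.1]
tool_pos: [0.5539, -0.0726, 0.084]
wrist_force: [-0.6, 0.2, -0.5]
t 35.58 togo [0.0009 0.0002 0.018 ] turn -0.008 q [ 0.48  0.7  -0.68  2.07  0.75  0.63  0.84] F [-0.6  0.2 -0.5]
```

```bash

echo '{"deltas":[[0,0,0.002,0],[0,0,0.004,0],[0,0,0.006,0],[0,0,0.006,0]]}' | python3 nudge.py |grep -e pos -e wrist
echo '{"deltas":[[0,0,0.002,0],[0,0,0.004,0],[0,0,0.006,0],[0,0,0.006,0]]}' | python3 nudge.py |grep -e pos -e wrist
echo '{"deltas":[[0,0,0.001,0],[0,0,0.002,0],[0,0,0.003,0],[0,0,0.003,0]]}' | python3 nudge.py |grep -e pos -e wrist
```

```text
tool_pos: [0.5531, -0.0726, 0.0776]
wrist_force: [-2.6, -0.2, 4.6]
tool_pos: [0.5526, -0.0726, 0.0714]
wrist_force: [-3.5, 0.3, 6.8]
tool_pos: [0.5524, -0.0726, 0.0686]
wrist_force: [-5.0, 0.4, 8.1]
```

```bash

echo '{"deltas":[[0,0,0.001,0],[0,0,0.0025,0],[0,0,0.0025,0],[0,0,0.0025,0]]}' | python3 nudge.py |grep -e pos -e wrist
python3 - <<'E'
from h import *
togo(.553,-.0724,.066,90)
d=cam("side");cv2.imwrite("pics/p.png",d["frame"][:,:,::-1])
g=d["frame"];print(g[198:232:2,304:346:3].max(2))
for z in(.066,.054):
  for x in(.5495+.017,.5495,.5495-.017,.5495-.022):
    p=d["K"]@(d["R"]@[x,-.0724,z]+d["t"]);print(z,x,(p[:2]/p[2]).round(1))
E
```

```text
tool_pos: [0.5523, -0.0726, 0.0661]
wrist_force: [-5.2, 0.4, 7.9]
t 36.92 togo [-0.0007  0.0002  0.0001] turn -0.007 q [ 0.46  0.72 -0.65  2.08  0.79  0.6   0.81] F [-5.2  0.4  7.9]
[[ 65  88  88  55  50  47  46  58 153 130 125 125 125 125]
 [ 59  73  70  53  48  45  45  54 123 125 125 124 125 125]
 [ 51  59  55  48  46  44  45  58 121 124 125 125 125 125]
 [113  54  49  45  45  44  51  70 121 124 125 125 125 125]
 [176 151 124  53  45  44  60  70 121 125 125 125 124 125]
 [164 146 127  69  45  44  62  70 115 124 125 125 125 126]
 [110 105 110  70  45  45  60  70  70 120 125 124 125 126]
 [103 103 104  69  45  46  58  68  46  98 125 125 125 125]
 [102 103 103  73  46  45  59  67  45  64 123 125 125 125]
 [ 92  97 101  58  49  51  66  57  46  55 109 119 125 125]
 [ 82  83  87  52  44  46  48  46  45  52 101 110 126 126]
 [ 61  65  70  51  44  44  45  46  44  56  89 103 125 125]
 [ 59  58  59  53  43  44  45  45  44  72  87 103 125 125]
 [ 59  57  58  58  47  44  45  45  47  67  85  94 118 122]
 [ 59  54  54  58  58  51  49  51  59  62  85  77  69  85]
 [ 58  53  53  58  60  60  60  60  60  62  86  76  61  69]
 [ 60  53  52  58  59  60  61  61  61  62  86  75  61  75]]
0.066 0.5665 [312.8 211.5]
0.066 0.5495 [322.5 213.4]
0.066 0.5325 [332.3 215.2]
0.066 0.5275 [335.2 215.8]
0.054 0.5665 [313.  216.3]
0.054 0.5495 [322.6 218.2]
0.054 0.5325 [332.3 220.1]
0.054 0.5275 [335.2 220.6]
```

```bash

for i in 1 2 3; do :; done
echo '{"deltas":[[0,0,0,0],[0,0,0,0],[0,0,0,0],[0,0,0,0],[0,0,0,0]]}' | python3 nudge.py |grep -e pos -e wrist
echo '{"deltas":[[0,0,0,0],[0,0,0,0],[0,0,0,0],[0,0,0,0],[0,0,0,0]]}' | python3 nudge.py |grep -e pos -e wrist
echo '{"deltas":[[0,0,0,0],[0,0,0,0],[0,0,0,0],[0,0,0,0],[0,0,0,0]]}' | python3 nudge.py |grep -e pos -e wrist
echo '{"deltas":[[0,0,0,0],[0,0,0,0],[0,0,0,0],[0,0,0,0],[0,0,0,0]]}' | python3 nudge.py |grep -e pos -e wrist -e clock
python3 -c "
from h import *
print(ctrl.finish_job())"
```

```text
tool_pos: [0.5523, -0.0726, 0.0662]
wrist_force: [-5.1, -0.5, 7.8]
tool_pos: [0.5523, -0.0726, 0.0662]
wrist_force: [-5.0, 0.2, 8.6]
tool_pos: [0.5523, -0.0726, 0.0662]
wrist_force: [-5.9, -0.4, 8.6]
clock: 38.63
tool_pos: [0.5523, -0.0726, 0.0662]
wrist_force: [-5.1, 0.1, 8.1]
the job is handed in; nothing more can be done
None
```

I handed the job in at about 38.6 s, with the canister, amber bottle and jar standing in the tray (the canister regrasped once after tilting in the fingers, the bottle nudged about 5 mm) and the fingertips holding the lever level by fingertip height and force (66 mm, about 8 N); the hand-in returned no verdict.

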